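Stack the impactor plates of a dust sampler on a pinned fixture and clamp them

TASK

Rebuild the dust sampler's impactor stack: first wind the fixture's handwheel anticlockwise until the clamp jaw is fully back at its stop. Then lower every two-hole aluminium plate on the bench over the fixture's two locating pins, in any order, and put the cover with the inlet tube on last, each lying flat on the one below. Last, wind the handwheel clockwise until the clamp jaw is pressed firmly against the ends of the stacked plates, and let go, leaving the jaw there. Leave the other things on the bench alone.

Things in the scene. Friction and masses are not known exactly. Their poses are not given: they have to be found in the camera images.
- fixture: grey fixture, base 340 x 100 x 12 mm (x -85 to +255). Origin on the bench under the bed's middle; x points to the handwheel, z up. Bed: steel block 104 x 34 mm, top at z = 40; plates overhang it 11 mm at each long side. Two 12 mm pins at x = +40 and -40, y = 0, rise 58 mm above the bed, tapering over the last 10 mm. Plates seat with their length along x, either way round
- bed (a point): the middle of the bed's top, between the pins, 40 mm above the bench; axes as fixture. A stack of k seated plates (each 10 mm) has its top 40 + 10 k mm above the bench
- jaw (a joint): travel (m) of the clamp jaw towards the bed: 0 fully back, at a hard stop, 0.080 when its face meets the ends of seated plates (0.0785 to 0.0815, holes have 2.5 mm play), own end stop at 0.090; 8 mm per radian of the handwheel; starts at 0.044 to 0.083, in the way or nearly. A steel block 50 mm wide, its top 82 mm above the bench
- jaw_face (a point): point on the jaw's face, on the fixture's centre line, 60 mm above the bench; fixture x = 135 mm when fully back and 55 mm when it touches the plates
- wheel (a joint): angle (rad) of the handwheel, a black 104 mm disc, axis upright at fixture x = 190 mm, y = 0, top face 91 mm above the bench. Grows clockwise from above, driving the jaw to the bed (jaw = 0.008 x wheel); stops at 0 and 11.25. Stays where left (friction about 2.5 N at the crank). At a stop or on the plates the crank resists: about 8 N at it presses the jaw firmly
- crank_grip (a point): on the axis of the handwheel's crank, an upright black cylinder 22 mm in diameter, 46 mm high, turning freely about its own axis, 40 mm from the wheel's axis. The point is 120 mm above the bench, 18 mm below the crank's top. Pinch it from above and carry it round the wheel's axis, gripper orientation unchanged
- plate1: flat aluminium plate 110 x 56 x 10 mm (x, y, z), small dark nozzle dots on top; 14.5 mm through holes at x = +40 and -40 mm on its long centre line; 0.16 kg. Origin at the centre of its underside, x along its length, z up. May be absent. Grip it across its 56 mm width. Identical to the other plates
- plate2: flat aluminium plate 110 x 56 x 10 mm (x, y, z), small dark nozzle dots on top; 14.5 mm through holes at x = +40 and -40 mm on its long centre line; 0.16 kg. Origin at the centre of its underside, x along its length, z up. May be absent. Grip it across its 56 mm width. Identical to the other plates
- plate3: flat aluminium plate 110 x 56 x 10 mm (x, y, z), small dark nozzle dots on top; 14.5 mm through holes at x = +40 and -40 mm on its long centre line; 0.16 kg. Origin at the centre of its underside, x along its length, z up. May be absent. Grip it across its 56 mm width. Identical to the other plates
- plate4: flat aluminium plate 110 x 56 x 10 mm (x, y, z), small dark nozzle dots on top; 14.5 mm through holes at x = +40 and -40 mm on its long centre line; 0.16 kg. Origin at the centre of its underside, x along its length, z up. May be absent. Grip it across its 56 mm width. Identical to the other plates
- cover: inlet cover: the same 110 x 56 x 10 mm two-hole plate without dots, with an upright aluminium tube of 32 mm diameter and 35 mm height at the middle of its top (total height 45 mm); 0.19 to 0.31 kg. Origin at the centre of its underside, x along its length, z up. Goes on top. Grip it by the tube
- solder_reel: bystander: white and steel reel of solder, 60 mm diameter, 40 mm high, standing among the plates; origin at the centre of its underside
- screwdriver: bystander: red-handled screwdriver 190 mm long lying on the bench; origin under its middle
- alcohol: bystander: bottle 54 mm in diameter, 130 mm high, beyond the fixture
- logbook: bystander: black notebook 150 x 210 x 14 mm at the left
- multimeter: bystander: yellow multimeter 170 x 85 x 35 mm beyond the plates
- screw_tray: bystander: shallow grey divided tray 120 x 160 x 25 mm at the right, near the robot
- pen_cup: bystander: white cup 72 mm in diameter, 90 mm high, beyond the handwheel

How it is judged (in metres and radians):
On the way, in this order (a step that is already met when the one before it is completed fails the run):
1. the jaw is wound fully back (travel under 4 mm) (value of joint jaw below 0.004 m), for 0.2 s.
2. all plates lie flat on the pins with the cover on top (horizontal distance between each of plate1, plate2, plate3, plate4, cover and bed below 0.004 m and angle between the x axis of each of plate1, plate2, plate3, plate4, cover and the x axis of fixture, either way round below 0.06 rad and angle between each of plate1, plate2, plate3, plate4, cover's own z axis and vertical below 0.05 rad and z of cover in the frame of plate1 above 0.007 m and z of cover in the frame of plate2 above 0.007 m and z of cover in the frame of plate3 above 0.007 m and z of cover in the frame of plate4 above 0.007 m and height (world z) of cover below 0.0825 m and (height (world z) of cover below 0.0725 m or height (world z) of plate1 above -0.7 m) and (height (world z) of cover below 0.0725 m or height (world z) of plate2 above -0.7 m) and (height (world z) of cover below 0.0725 m or height (world z) of plate3 above -0.7 m) and (height (world z) of cover below 0.0725 m or height (world z) of plate4 above -0.7 m) and (height (world z) of cover below 0.0625 m or height (world z) of any of plate1, plate2 above -0.7 m) and (height (world z) of cover below 0.0625 m or height (world z) of any of plate1, plate3 above -0.7 m) and (height (world z) of cover below 0.0625 m or height (world z) of any of plate1, plate4 above -0.7 m) and (height (world z) of cover below 0.0625 m or height (world z) of any of plate2, plate3 above -0.7 m) and (height (world z) of cover below 0.0625 m or height (world z) of any of plate2, plate4 above -0.7 m) and (height (world z) of cover below 0.0625 m or height (world z) of any of plate3, plate4 above -0.7 m) and linear speed of each of plate1, plate2, plate3, plate4, cover below 0.02 m/s), for 0.2 s.
3. the jaw presses on the stacked plates (all of step 2 and contact force between jaw and anything else above 2 N and value of joint jaw between 0.0775 and 0.084 m), for 0.2 s.
At the end, for the whole second after the job is handed in: All plates and the cover on the pins (within 4 mm of the bed's middle, 0.06 rad lengthwise, 0.05 rad level), stacked without gaps (heights within 2.5 mm), cover topmost, at rest; jaw travel 77.5 to 84 mm and still pressing on the plates with over 0.5 N (all of step 2 and value of joint jaw between 0.0775 and 0.084 m and contact force between jaw and anything else above 0.5 N); the robot touches nothing.
It fails at once if a bystander is disturbed (moved more than 40 mm) (distance of any of solder_reel, screwdriver, alcohol, logbook, multimeter, screw_tray, pen_cup from where it was at the start of the episode above 0.04 m).
Of plate1, plate2, plate3, plate4 only 2 to 4 are there at a start; the rules pass over those that are not, and their reading is None.
At some moment in a run one of plate1, plate2, plate3, plate4, cover may be knocked a few centimetres aside while the robot is not near it.
It also fails if it takes over 210 s, if anything falls off the work surface, if the arm or the gripper's body presses on something with over 40 N, if the wrist force passes 120 N, or if a joint passes its speed limit or range.

ROBOT

A 7-joint arm with a two-finger parallel gripper is mounted at the origin on the work surface. World frame = base frame: x ahead of the robot, y to its left, z up, the work surface at z = 0. Lengths are in mm, angles in rad, forces in N, time in s.
With the tool pointing down it reaches from about 400 to 875 mm from the base axis. Payload 4.4 kg.
Tool frame: the origin (TCP) lies on the centre line of the jaws, within the pads' length; the fingertips stand 14 mm ahead of it and the grasp point (between the pads) lies 5 mm behind it (tips_ahead is the distance from the TCP to the fingertips, in mm); z points along the fingers, y is the line along which they close (so a half turn about z gives the same grasp; the last joint's range is limited). The gripper opens to 85 mm and grips with 20 to 120 N. Pads are 22 mm wide; open, the fingers measure 114 mm over their backs; the gripper's body (76 mm by 85 mm) begins 54 mm behind the grasp point. The pads swing forward as they close: fully open they stand 13 mm farther back than shut.
Start: joints at [1.072, 0.628, 0.038, 1.517, -0.027, 0.996, -0.02], TCP at [272.647, -590.069, 245.313] pointing down, gripper open.
Joint ranges: [-3.06, 3.06], [-0.37, 2.12], [-1.25, 1.32], [0.18, 2.47], [-1.1, 4.24], [0.23, 1.98], [-2.94, 2.94]. Speed limits (rad/s): [2.57, 2.57, 3.14, 3.14, 3.14, 3.14, 3.14].

INTERFACE

Orientations are given as [roll, pitch, yaw] about the fixed x, y, z axes, in that order (R = Rz(yaw) Ry(pitch) Rx(roll)).
In Python, from cell import * gives the robot as it stands.
- The arm moves only by the tool move_arm, never from a script. Its argument "rows" is text: rows parted by semicolons, each of 7 numbers parted by spaces: the shift along the tool's x, y, z scaled (see below), then the turn, a rotation vector about the tool's x, y, z scaled (see below), then the closure, from -1 (fully open) to 1 (shut). A call has 1 to 12 rows; each row is the pose to reach, as a shift and turn from the pose commanded when the call began, along the tool's axes at that moment; what a row does not reach only later rows make up. The controller multiplies each number of a shift by 0.3 m and each number of a turn by pi/2 rad. A row lasts 1/12 s, in which the tool goes at most 41.7 mm and 7.16 degrees, less where a joint would pass 70% of its speed; a pose out of reach is approached as far as the arm can. A call with a number of a shift or a turn outside -1 to 1 is refused whole. A call with a gripper value outside its range is refused whole. The fingers move at their own pace and stop on an object; the grip force is fixed at half the most. Time passes only in rows, so rows that repeat a pose let the fingers close. It gives the time, the measured TCP pose, the force, the opening and the grip force at its end, in the units of the state.
- read_state(): the state, without advancing time (a new reading comes with each control period).
- get_image(name): name is "scene" or "top" or "wrist"; returns a dict with "img" (420x560x3 uint8, red, green, blue), "vfov" (degrees; the focal length in pixels is half the picture's height over the tangent of half this angle, whatever the lens; pixels are square), "cx", "cy" (the principal point, pixels), "k1" (the pictures are not rectified: a ray, as slopes to the right and down, at radius r is drawn at 1 + k1 r^2 times it, then the intrinsics apply), "extrinsics" (4x4, takes a point from camera to world coordinates); the wrist camera has in their place "T_tool_cam" (4x4, takes a point from camera to tool coordinates, whose origin is the TCP and whose axes are the flange's). Camera axes: x right, y up, looking along -z (the intrinsics and any distortion apply to the point x, -y, -z); pixel columns grow to the right and rows downward; lengths in mm; the calibration is good to about 2 mm. A picture is of the moment at which its call begins: read the wrist's pose just before it. There is no depth.
- finish_job(): hands the job in; it is judged then, once.
The state is a dict: "clock": time; "qpos": joint angles; "qd": joint speeds; "tau": joint torques, N m; "eef_pos": TCP position; "tool_rot": TCP orientation; "force": force on the tool from outside, world axes, zero at the start; "torque": the same for the moment, N m; "width": finger opening in mm; "gripper_force": force on a finger pad.
Only numpy, scipy, OpenCV 4.12 (cv2) and the standard library are available. Lean on these libraries where they do the work, as an engineer would, in place of code of your own. Each camera call takes 0.05 s, during which the arm holds its last target. There are 200 camera calls.

## Working session

There is one attempt and no reset: what is moved stays moved. The work goes in short steps, Python scripts to look and compute and a tool call to move; the robot and the scene stay as the last step left them, time stands still between calls to the robot, and variables do not carry over. Pictures are saved under pics/ and viewed, at most 14 in all, crops included, and the job is handed in when it is done.

Besides the shell and the picture viewer there is one more tool, called after "Call:" as a command line: name --argument value ..., lists and objects as JSON in quotes. move_arm: Moves the arm, as the interface text tells. Its arguments: {"type":"object","properties":{"rows":{"type":"string"}},"required":["rows"]}

```bash
ls; mkdir -p pics
cat > h.py <<'E'
from cell import *
import numpy as np, cv2
from scipy.spatial.transform import Rotation as Ro
def T_tool(s=None):
    s=s or read_state(); T=np.eye(4)
    T[:3,:3]=Ro.from_euler('xyz',s['tool_rot']).as_matrix(); T[:3,3]=s['eef_pos']; return T
def cam(name):
    T=T_tool() if name=='wrist' else None
    d=get_image(name); d['T']=T@d['T_tool_cam'] if name=='wrist' else np.array(d['extrinsics']); return d
def K(d):
    f=d['img'].shape[0]/2/np.tan(np.radians(d['vfov'])/2)
    return np.array([[f,0,d['cx']],[0,f,d['cy']],[0,0,1.]])
def ray(d,uv):
    n=cv2.undistortPoints(np.array(uv,float).reshape(-1,1,2),K(d),np.array([d['k1'],0,0,0.]))[:,0]
    v=np.c_[n[:,0],-n[:,1],-np.ones(len(n))]@d['T'][:3,:3].T
    return d['T'][:3,3],v
def onz(d,uv,z):
    o,v=ray(d,uv); return o+v*((z-o[2])/v[:,2])[:,None]
def proj(d,P):
    p=(np.atleast_2d(P)-d['T'][:3,3])@d['T'][:3,:3]
    return cv2.projectPoints(np.c_[p[:,0],-p[:,1],-p[:,2]],np.zeros(3),np.zeros(3),K(d),np.array([d['k1'],0,0,0.]))[0][:,0]
def tri(d1,u1,d2,u2):
    o1,v1=ray(d1,[u1]);o2,v2=ray(d2,[u2]);a=v1[0];b=v2[0]
    t=np.linalg.lstsq(np.c_[a,-b],o2-o1,rcond=None)[0]
    return (o1+a*t[0]+o2+b*t[1])/2, np.linalg.norm(o1+a*t[0]-o2-b*t[1])
def save(n,img): cv2.imwrite('pics/'+n,img[...,::-1])
def shift(target,yaw=None):
    "target TCP (mm) -> scaled tool shift from measured pose"
    T=T_tool(); return np.round(T[:3,:3].T@(np.array(target)-T[:3,3])/300,4)
E
python3 - <<'E'
from h import *
s=read_state(); print(s)
for n in('top','scene','wrist'):
    d=cam(n); save(n+'0.png',d['img']); print(n,d['vfov'],d['cx'],d['cy'],d['k1'],d['T'].round(3).tolist())
    np.save(n+'0.npy',d,allow_pickle=True)
E
```

```text
pics
{'clock': 0.0, 'qpos': array([ 1.07217254,  0.62938069,  0.03844314,  1.51836714, -0.02700649,
        0.99629804, -0.01995997]), 'qd': array([-0.00073822, -0.00011854,  0.00030517, -0.00117103,  0.0003479 ,
        0.00262353,  0.0002542 ]), 'tau': array([-1.09138044e-03, -5.63395715e+01,  1.22622952e+00, -1.93442935e+01,
        1.10937614e-02,  1.05314990e-02,  1.90301773e-05]), 'eef_pos': array([ 272.40851069, -589.50163305,  244.36696392]), 'tool_rot': array([-3.13965762e+00,  2.25715986e-05,  4.32859372e-01]), 'force': array([-0.29276107,  0.2572218 , -0.487273  ]), 'torque': array([-0.0623577 ,  0.01976049, -0.00808437]), 'gripper_force': 0.0, 'width': 85.52220268092894}
top 55.07638891589625 280.0362776508105 205.0791374045837 -0.014193074831090564 [[-0.009, 0.993, -0.12, 403.964], [-1.0, -0.01, -0.003, 38.856], [-0.004, 0.12, 0.993, 1328.276], [0.0, 0.0, 0.0, 1.0]]
scene 57.391339946901745 283.97873793769725 207.6961487035789 -0.07048054649449169 [[0.874, -0.298, 0.383, 1015.998], [0.485, 0.528, -0.697, -788.848], [0.005, 0.795, 0.606, 825.156], [0.0, 0.0, 0.0, 1.0]]
wrist 62.67424922116749 283.4450112084249 209.4320909616025 0.025186956609438777 [[0.419, 0.877, 0.235, 332.267], [-0.908, 0.405, 0.106, -561.583], [-0.002, -0.258, 0.966, 373.449], [0.0, 0.0, 0.0, 1.0]]
```

View pics/top0.png

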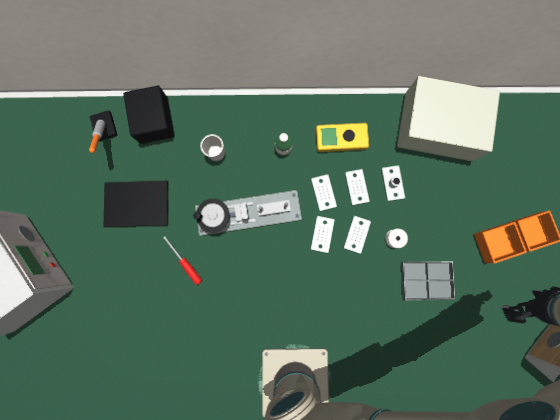

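View pics/scene0.png

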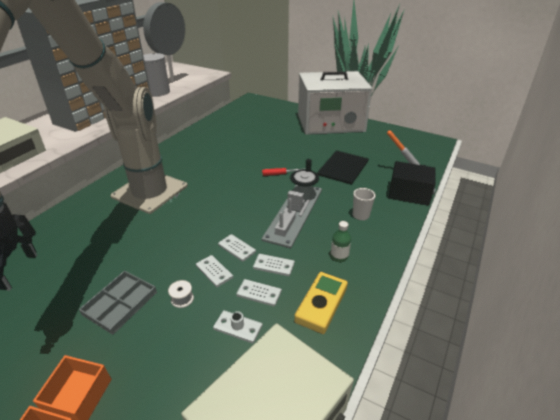

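The top view shows four plates at about (323,192), (357,187), (322,234) and (357,235). The cover is at (393,183), the reel at (397,238), the fixture spans (197–300, 192–233), and the wheel is at (212,215). The scene view agrees. Next I'll get coarse positions.

Run:
```python
from h import *
d=np.load('top0.npy',allow_pickle=True).item(); e=np.load('scene0.npy',allow_pickle=True).item()
for nm,q,box in(('top',d,(300,160,410,260)),('scene',e,(185,225,305,350))):
    hsv=cv2.cvtColor(q['img'],cv2.COLOR_RGB2HSV)
    m=((hsv[...,2]>110)&(hsv[...,1]<80)).astype(np.uint8)
    M=np.zeros_like(m);x0,y0,x1,y1=box;M[y0:y1,x0:x1]=m[y0:y1,x0:x1]
    M=cv2.morphologyEx(M,cv2.MORPH_CLOSE,np.ones((3,3)))
    for c in cv2.findContours(M,cv2.RETR_EXTERNAL,cv2.CHAIN_APPROX_NONE)[0]:
        if cv2.contourArea(c)<150: continue
        P=onz(q,c[:,0],10)[:,:2].astype(np.float32)
        r=cv2.minAreaRect(P);b=cv2.boxPoints(r)
        l=b[1]-b[0];k=b[2]-b[1];L=l if np.linalg.norm(l)>np.linalg.norm(k) else k
        print(nm,np.mean(c[:,0],0).round(),'ctr',np.round(r[0]),'size',np.round(r[1]),'ang',round(float(np.arctan2(L[1],L[0])%np.pi),3))
for n,uv,z in(('pinA',(263,208),90),('pinB',(287,205),90),('wheel',(212,216),91),('hub edge',(300,200),12)): print(n,onz(d,[uv],z).round())
c=cv2.resize(d['img'][150:270,180:420],None,fx=3.3,fy=3.3,interpolation=cv2.INTER_CUBIC); save('topc.png',c)
```

```text
top [397. 238.] ctr [ 451. -337.] size [69. 65.] ang 1.53
top [322. 234.] ctr [467. -95.] size [ 62. 115.] ang 2.933
top [357. 234.] ctr [ 465. -208.] size [ 63. 113.] ang 2.807
top [324. 192.] ctr [ 605. -102.] size [115.  61.] ang 0.239
top [357. 186.] ctr [ 623. -213.] size [115.  61.] ang 0.182
top [393. 183.] ctr [ 635. -333.] size [115.  62.] ang 0.138
scene [258. 333.] ctr [ 694. -331.] size [237.  97.] ang 0.145
scene [259. 291.] ctr [ 623. -215.] size [118.  66.] ang 0.178
scene [214. 270.] ctr [ 466. -209.] size [ 63. 121.] ang 2.814
scene [273. 264.] ctr [ 604. -104.] size [119.  68.] ang 0.249
scene [237. 247.] ctr [468. -96.] size [ 65. 122.] ang 2.934
scene [282. 233.] ctr [556.  33.] size [101. 106.] ang 1.731
pinA [[545.  95.  90.]]
pinB [[553.  21.  90.]]
wheel [[521. 253.  91.]]
hub edge [[579. -23.  12.]]
```

View pics/topc.png

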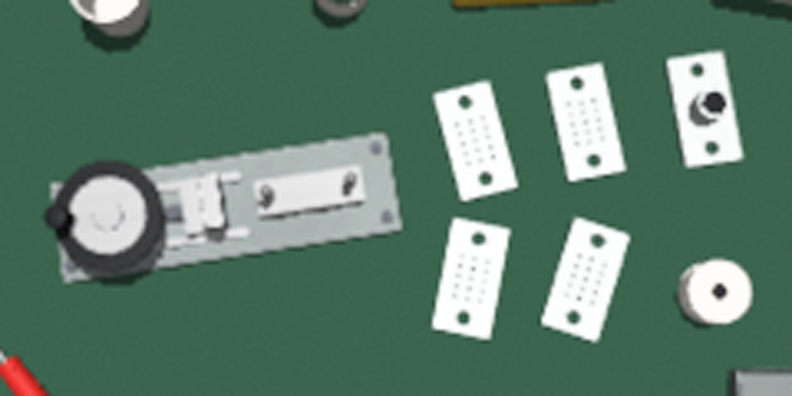

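Both cameras agree on all four plates to about 2 mm, with sizes near 110 x 56, and they sit at bench height as expected. I'll move the wrist camera over the fixture for a closer measurement.

```bash
cat >> h.py <<'E'
def plan(targets,step=36,T0=None):
    "targets: (x,y,z,yaw) one per call; prints scaled row and rows needed"
    T=T_tool() if T0 is None else T0
    for x,y,z,yaw in targets:
        R=Ro.from_euler('xyz',[np.pi,0,yaw]).as_matrix()
        s=T[:3,:3].T@(np.array([x,y,z])-T[:3,3]); r=Ro.from_matrix(T[:3,:3].T@R).as_rotvec()
        n=max(np.linalg.norm(s)/step,np.degrees(np.linalg.norm(r))/7)
        print((x,y,z,yaw),' '.join('%.4f'%v for v in [*(s/300),*(r/(np.pi/2))]),'rows>=%.1f'%n)
        T=np.eye(4);T[:3,:3]=R;T[:3,3]=[x,y,z]
E
python3 -c "
from h import *
plan([(360,-345,270,1.1),(450,-90,300,1.68),(530,140,300,1.68)])"
```

```text
(360, -345, 270, 1.1) 0.6070 -0.6181 -0.0838 -0.0009 -0.0003 -0.4247 rows>=7.3
(450, -90, 300, 1.68) 0.8936 -0.1182 -0.1000 -0.0000 0.0000 -0.3692 rows>=7.6
(530, 140, 300, 1.68) 0.7330 0.3486 0.0000 0.0000 0.0000 0.0000 rows>=6.8
```

Call:
move_arm --rows "0.607 -0.618 -0.084 -0.001 0 -0.425 -1;0.607 -0.618 -0.084 -0.001 0 -0.425 -1;0.607 -0.618 -0.084 -0.001 0 -0.425 -1;0.607 -0.618 -0.084 -0.001 0 -0.425 -1;0.607 -0.618 -0.084 -0.001 0 -0.425 -1;0.607 -0.618 -0.084 -0.001 0 -0.425 -1;0.607 -0.618 -0.084 -0.001 0 -0.425 -1;0.607 -0.618 -0.084 -0.001 0 -0.425 -1;0.607 -0.618 -0.084 -0.001 0 -0.425 -1;0.607 -0.618 -0.084 -0.001 0 -0.425 -1"

```text
clock: 0.98
eef_pos: [359.5, -346.9, 270.4]
tool_rot: [3.14, 0.002, 1.098]
force: [0.1, -0.7, -0.1]
width: 85.5
gripper_force: 0.0
```

Call:
move_arm --rows "0.893 -0.118 -0.1 0 0 -0.369 -1;0.893 -0.118 -0.1 0 0 -0.369 -1;0.893 -0.118 -0.1 0 0 -0.369 -1;0.893 -0.118 -0.1 0 0 -0.369 -1;0.893 -0.118 -0.1 0 0 -0.369 -1;0.893 -0.118 -0.1 0 0 -0.369 -1;0.893 -0.118 -0.1 0 0 -0.369 -1;0.893 -0.118 -0.1 0 0 -0.369 -1;0.893 -0.118 -0.1 0 0 -0.369 -1;0.893 -0.118 -0.1 0 0 -0.369 -1"

```text
clock: 1.82
eef_pos: [449.7, -92.7, 299.8]
tool_rot: [-3.141, 0.002, 1.677]
force: [-0.1, -0.5, -0.2]
width: 85.5
gripper_force: 0.0
```

Call:
move_arm --rows "0.733 0.349 0 0 0 0 -1;0.733 0.349 0 0 0 0 -1;0.733 0.349 0 0 0 0 -1;0.733 0.349 0 0 0 0 -1;0.733 0.349 0 0 0 0 -1;0.733 0.349 0 0 0 0 -1;0.733 0.349 0 0 0 0 -1;0.733 0.349 0 0 0 0 -1;0.733 0.349 0 0 0 0 -1;0.733 0.349 0 0 0 0 -1;0.733 0.349 0 0 0 0 -1"

```text
clock: 2.73
eef_pos: [530.3, 136.8, 300.0]
tool_rot: [3.141, 0.003, 1.676]
force: [0.2, -0.6, -0.1]
width: 85.5
gripper_force: 0.0
```

Run:
```python
from h import *
s=read_state();print(s['eef_pos'],s['tool_rot'],s['qpos'])
d=cam('wrist');np.save('w1.npy',d,allow_pickle=True)
save('w1.png',cv2.resize(d['img'],(800,600),interpolation=cv2.INTER_CUBIC))
```

```text
[530.25687137 136.78731634 300.03992787] [3.14112756e+00 2.51267659e-03 1.67605909e+00] [-0.00693599  0.44782473 -0.43880012  1.72605905  0.22105692  1.01672746
 -0.41963175]
```

View pics/w1.png

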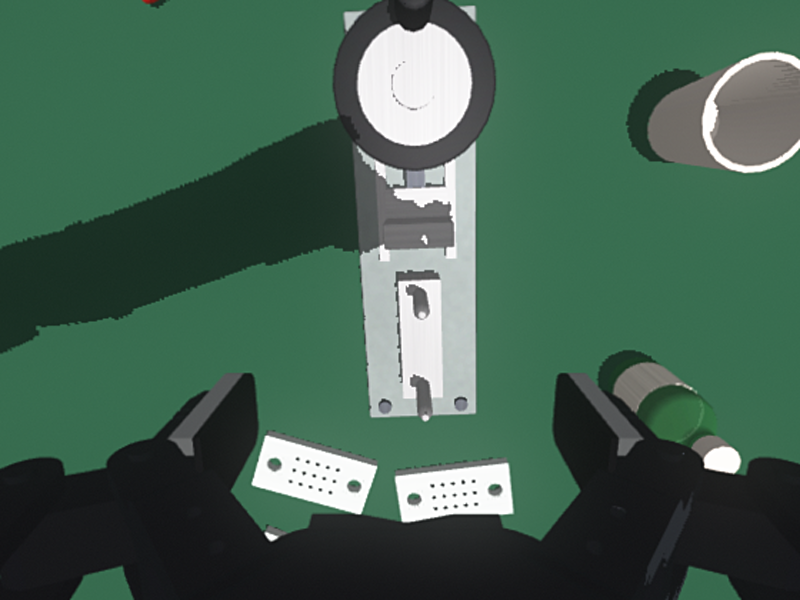

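The view from above shows pin tips at (422,314) and (426,416), the wheel disc centre at (414,82), the crank near (408,5), the jaw face at about (384–453, 222), and all of it aligned with the tool. I'll compute positions.

Run:
```python
from h import *
d=np.load('w1.npy',allow_pickle=True).item(); t=np.load('top0.npy',allow_pickle=True).item()
s=.7
def p(n,u,v,z): 
    P=onz(d,[(u*s,v*s)],z)[0]; print(n,P.round(1)); return P
a=p('pin+',422,314,98); b=p('pin-',426,416,98); c=(a+b)/2
ph=np.arctan2(a[1]-b[1],a[0]-b[0]); print('gap',np.linalg.norm(a-b),'bed',c.round(1),'yaw',ph)
# base corners z12
B=[p('base',*q,12) for q in((371,416),(475,415))]; print('base w',np.linalg.norm(B[0]-B[1]), 'perp yaw',np.arctan2(*(B[1]-B[0])[:2][::1])) 
w=p('wheel',415,83,91); ex=np.array([np.cos(ph),np.sin(ph)]);ey=np.array([-ex[1],ex[0]])
R=lambda P:((P-c)[:2]@ex,(P-c)[:2]@ey)
print('wheel in fix',R(w))
# wheel bright disc by mask in both
for nm,q,box in(('w',d,(235,0,350,120)),('t',t,(195,195,232,235))):
    g=cv2.cvtColor(q['img'],cv2.COLOR_RGB2GRAY); x0,y0,x1,y1=box
    m=np.zeros_like(g); m[y0:y1,x0:x1]=(g[y0:y1,x0:x1]>150)
    cs=cv2.findContours(m,cv2.RETR_EXTERNAL,cv2.CHAIN_APPROX_NONE)[0]; k=max(cs,key=cv2.contourArea)
    P=onz(q,k[:,0],91)[:,:2].astype(np.float32); (cc,r)=cv2.minEnclosingCircle(P); print(nm,'disc',cc,r,R(np.array([*cc,91])))
for nm,uv in(('top crank',(197.6,215.8)),): P=onz(t,[uv],138)[0]; print(nm,P.round(1),R(P))
P=p('crank base',408,28,94);print(R(P)); P=p('crank top',408,4,138);print(R(P))
for u,v in((385,218),(453,220)): P=p('jaw top edge front',u,v,82); print(R(P))
```

```text
pin+ [546.5 104.5  98. ]
pin- [558.4  26.3  98. ]
gap 79.11816014311776 bed [552.4  65.4  98. ] yaw 1.7216947729457976
base [516.2 -24.9  12. ]
base [612.8 -13.7  12. ]
base w 97.17485831321761 perp yaw 1.4557521064909718
wheel [525.2 253.6  91. ]
wheel in fix (np.float64(190.1260577767381), np.float64(-1.3804000778314922))
w disc (524.661376953125, 252.45138549804688) 36.374969482421875 (np.float64(189.0657500201852), np.float64(-0.6672961079915289))
t disc (525.2969970703125, 252.1842041015625) 36.11355972290039 (np.float64(188.70605425893288), np.float64(-1.2555288776821598))
top crank [517.9 287.6 138. ] (np.float64(224.8655981905104), np.float64(0.758239197250937))
crank base [517.6 283.2  94. ]
(np.float64(220.55406626405426), np.float64(1.7149697023039892))
crank top [517.2 283.7 138. ]
(np.float64(221.12274246211166), np.float64(2.004276220818255))
jaw top edge front [514.  166.6  82. ]
(np.float64(105.80120667611473), np.float64(22.812455416769318))
jaw top edge front [561.3 170.2  82. ]
(np.float64(102.20371587653788), np.float64(-24.545315638286443))
```

Run:
```python
from h import *
d=np.load('w1.npy',allow_pickle=True).item(); s=.7
c=np.array([552.4,65.4]);ph=1.716;ex=np.array([np.cos(ph),np.sin(ph)]);ey=np.array([-ex[1],ex[0]])
for v in(200,221,248):
  for u in(386,452):
    P=onz(d,[(u*s,v*s)],82)[0][:2]-c; print(u,v,P@ex,P@ey)
save('jaw.png',cv2.resize(d['img'][120:200,240:340],(800,640)[:2] and (750,600),interpolation=cv2.INTER_CUBIC))
plan([(518,291.5,175,1.715),(518,291.5,116,1.715)])
```

```text
386 200 117.97053630837823 22.0617774071737
452 200 116.10142839844697 -23.497058710799898
386 221 103.59785856852469 22.795519475033796
452 221 101.70794229847334 -23.28288615728906
386 248 84.62488564190716 23.762317787543388
452 248 82.70779110454711 -22.995713351559857
(518, 291.5, 175, 1.715) 0.5165 0.0135 0.4160 0.0004 0.0014 -0.0244 rows>=5.5
(518, 291.5, 116, 1.715) 0.0000 -0.0000 0.1967 0.0000 0.0000 0.0000 rows>=1.6
```

View pics/jaw.png

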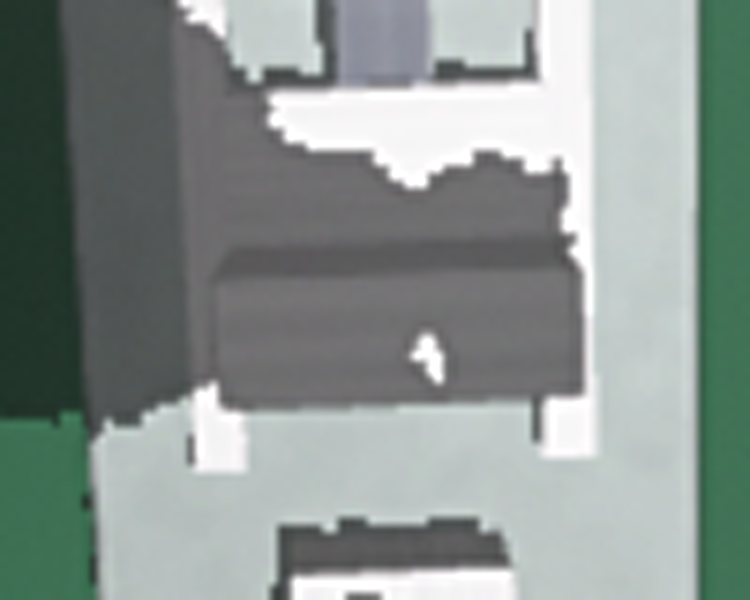

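The jaw face stands at fixture x of about 83.5, so travel is about 51.5 mm and the wheel about 6.44 rad. Next I'll go to the crank.

Call:
move_arm --rows "0.516 0.0135 0.416 0 0.001 -0.024 -1;0.516 0.0135 0.416 0 0.001 -0.024 -1;0.516 0.0135 0.416 0 0.001 -0.024 -1;0.516 0.0135 0.416 0 0.001 -0.024 -1;0.516 0.0135 0.416 0 0.001 -0.024 -1;0.516 0.0135 0.416 0 0.001 -0.024 -1;0.516 0.0135 0.416 0 0.001 -0.024 -1;0.516 0.0135 0.416 0 0.001 -0.024 -1;0.516 0.0135 0.416 0 0.001 -0.024 -1"

```text
clock: 3.53
eef_pos: [518.7, 291.8, 176.1]
tool_rot: [3.139, 0.0, 1.715]
force: [0.1, 0.3, 0.6]
width: 85.3
gripper_force: 0.0
```

Run:
```python
from h import *
s=read_state();print(s['eef_pos'],s['tool_rot'])
d=cam('wrist');np.save('w2.npy',d,allow_pickle=True)
save('w2.png',d['img'])
```

```text
[518.74217439 291.81481251 176.11986497] [3.13897568e+00 4.42479318e-04 1.71481034e+00]
```

View pics/w2.png

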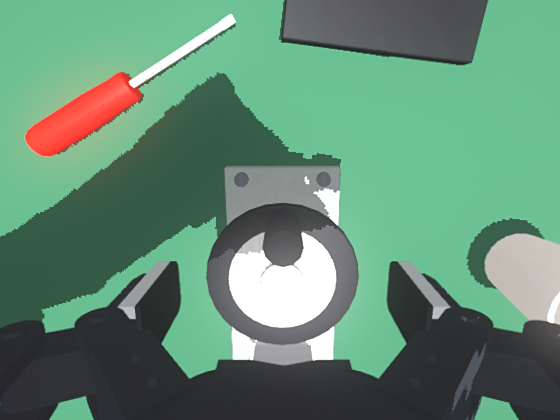

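Run:
```python
from h import *
d=np.load('w2.npy',allow_pickle=True).item()
print(onz(d,[(283,265),(264,245),(302,245)],138).round(1), 'disc',onz(d,[(283.5,275)],91))
w=np.array([525,252.3]);
for a in(1.65,1.7,1.75,1.8): 
    P=[*(w+40*np.array([np.cos(a),np.sin(a)])),138];print(a,np.round(P),proj(d,P),proj(d,[*P[:2],94]))
g=d['img'][200:275,255:312].mean(2).astype(int); print(g[::5,::4])
```

```text
[[520.5 283.2 138. ]
 [509.2 292.8 138. ]
 [528.6 295.6 138. ]] disc [[524.95402443 255.14757957  91.        ]]
1.65 [522. 292. 138.] [[288.06872032 249.41608728]] [[286.9534862  223.94276872]]
1.7 [520. 292. 138.] [[284.20683957 249.27908215]] [[283.83511964 223.82925367]]
1.75 [518. 292. 138.] [[280.34155615 249.32330655]] [[280.71412893 223.86482291]]
1.8 [516. 291. 138.] [[276.48410224 249.54863545]] [[277.59936317 224.04937775]]
[[143 143 143 144 144 143 145 145 145 146 147 147 146 147 148]
 [146 144  89  49  47  50  53  57  54  52  52  56 122 153 149]
 [ 54  58  56  56  58  54  56  56  58  59  62  63  66  69  59]
 [ 57  59  61  61  58  59  59  60  61  63  63  68  69  69  70]
 [ 62  63  63  62  61  63  64  65  65  67  67  70  72  73  74]
 [ 65  67  68  66  67  67  68  71  71  71  71  72  77  77  77]
 [ 70  71  70  71  72  74  75  78  77  78  77  76  83  85  79]
 [ 95 193 190  76  81  83  85  85  85  86  85  80 255 255 122]
 [196 189 127  85  85  87  89  91  91  92  91  90 255 255 255]
 [199 191  87  91  92  93  94  94  96  96  96  97 231 255 255]
 [198 190 138  96  98  98  99 101 101 101 101 102 255 255 255]
 [255 255 255  98 102 103 104 105 106 108 107 101 255 255 255]
 [255 255 255 255 101 108 109 110 111 111 102 255 255 255 255]
 [255 255 255 255 174 230 113 106 128 233 249 255 255 255 255]
 [255 255 255 255 255 255 255 255 255 255 255 220 255 255 255]]
```

Call:
move_arm --rows "0 0 0.1 0 0 0 -1;0 0 0.2 0 0 0 -1;0 0 0.2 0 0 0 -1;0 0 0.2 0 0 0 1;0 0 0.2 0 0 0 1;0 0 0.2 0 0 0 1;0 0 0.2 0 0 0 1;0 0 0.2 0 0 0 1;0 0 0.2 0 0 0 1;0 0 0.2 0 0 0 1;0 0 0.2 0 0 0 1;0 0 0.2 0 0 0 1"

```text
clock: 4.58
eef_pos: [518.2, 294.1, 116.5]
tool_rot: [3.139, -0.001, 1.718]
force: [0.5, 0.3, 4.7]
width: 20.6
gripper_force: 58.4
```

Run:
```python
from h import *
s=read_state();print(s['eef_pos'],s['tool_rot'],s['width'],s['force'],s['gripper_force'])
# circle rows: CCW, yaw 1.715, crank at angle 1.715 about wheel
T=T_tool();R=T[:3,:3]
def rows(a0,da,n,r=40):
    a=a0+da*np.arange(1,n+1);P=r*np.c_[np.cos(a)-np.cos(a0),np.sin(a)-np.sin(a0),0*a]
    return ';'.join('%.3f %.3f 0 0 0 0 1'%tuple((R.T@p/300)[:2]) for p in P)
for k in range(2): print(rows(1.715+k*12*.25,.25,12))
print('last');print(rows(1.715+6,.1,4))
```

```text
[518.17801447 294.07839236 116.53495884] [ 3.13867685e+00 -8.21892370e-04  1.71758563e+00] 20.59137944275095 [0.5308554  0.26671527 4.69822568] 58.37788760662079
-0.004 -0.033 0 0 0 0 1;-0.016 -0.064 0 0 0 0 1;-0.036 -0.091 0 0 0 0 1;-0.061 -0.112 0 0 0 0 1;-0.091 -0.127 0 0 0 0 1;-0.124 -0.133 0 0 0 0 1;-0.157 -0.132 0 0 0 0 1;-0.189 -0.122 0 0 0 0 1;-0.217 -0.104 0 0 0 0 1;-0.240 -0.080 0 0 0 0 1;-0.256 -0.052 0 0 0 0 1;-0.265 -0.020 0 0 0 0 1
-0.001 0.033 0 0 0 0 1;0.007 0.066 0 0 0 0 1;0.022 0.095 0 0 0 0 1;0.045 0.120 0 0 0 0 1;0.072 0.138 0 0 0 0 1;0.104 0.149 0 0 0 0 1;0.137 0.152 0 0 0 0 1;0.169 0.147 0 0 0 0 1;0.200 0.134 0 0 0 0 1;0.226 0.113 0 0 0 0 1;0.247 0.087 0 0 0 0 1;0.260 0.057 0 0 0 0 1
last
0.003 -0.013 0 0 0 0 1;0.005 -0.026 0 0 0 0 1;0.005 -0.039 0 0 0 0 1;0.005 -0.053 0 0 0 0 1
```

Call:
move_arm --rows "-0.004 -0.033 0 0 0 0 1;-0.016 -0.064 0 0 0 0 1;-0.036 -0.091 0 0 0 0 1;-0.061 -0.112 0 0 0 0 1;-0.091 -0.127 0 0 0 0 1;-0.124 -0.133 0 0 0 0 1;-0.157 -0.132 0 0 0 0 1;-0.189 -0.122 0 0 0 0 1;-0.217 -0.104 0 0 0 0 1;-0.240 -0.080 0 0 0 0 1;-0.256 -0.052 0 0 0 0 1;-0.265 -0.020 0 0 0 0 1"

```text
clock: 5.58
eef_pos: [522.5, 214.3, 116.4]
tool_rot: [3.141, -0.001, 1.718]
force: [-4.0, 3.3, 10.5]
width: 20.3
gripper_force: 59.7
```

Run:
```python
from h import *
s=read_state();print(s['eef_pos'],s['tool_rot'],s['width'],s['force'],s['gripper_force'])
```

```text
[522.46296724 214.27150107 116.43308619] [ 3.14149812e+00 -1.06292223e-03  1.71779486e+00] 20.291165758944807 [-4.00934123  3.25057658 10.5269763 ] 59.749093651771545
```

Call:
move_arm --rows "-0.001 0.033 0 0 0 0 1;0.007 0.066 0 0 0 0 1;0.022 0.095 0 0 0 0 1;0.045 0.120 0 0 0 0 1;0.072 0.138 0 0 0 0 1;0.104 0.149 0 0 0 0 1;0.137 0.152 0 0 0 0 1;0.169 0.147 0 0 0 0 1;0.200 0.134 0 0 0 0 1;0.226 0.113 0 0 0 0 1;0.247 0.087 0 0 0 0 1;0.260 0.057 0 0 0 0 1"

```text
clock: 6.58
eef_pos: [531.2, 293.6, 116.6]
tool_rot: [3.136, -0.001, 1.716]
force: [3.9, -0.3, 4.7]
width: 20.7
gripper_force: 59.3
```

Call:
move_arm --rows "0.003 -0.013 0 0 0 0 1;0.003 -0.013 0 0 0 0 1;0.003 -0.013 0 0 0 0 1"

```text
clock: 6.83
eef_pos: [524.9, 294.3, 116.5]
tool_rot: [3.139, -0.001, 1.718]
force: [0.2, 0.9, 8.4]
width: 20.3
gripper_force: 59.4
```

Call:
move_arm --rows "0.002 -0.013 0 0 0 0 1;0.002 -0.013 0 0 0 0 1;0.002 -0.013 0 0 0 0 1"

```text
clock: 7.08
eef_pos: [521.7, 294.3, 116.5]
tool_rot: [3.138, -0.001, 1.717]
force: [1.2, 1.0, 6.0]
width: 20.4
gripper_force: 59.4
```

Call:
move_arm --rows "0 -0.013 0 0 0 0 1;0 -0.013 0 0 0 0 1;0 -0.013 0 0 0 0 1"

```text
clock: 7.33
eef_pos: [518.0, 294.0, 116.5]
tool_rot: [3.138, -0.002, 1.718]
force: [1.1, 1.5, 7.3]
width: 20.3
gripper_force: 59.4
```

Call:
move_arm --rows "-0.001 -0.013 0 0 0 0 1;-0.001 -0.013 0 0 0 0 1;-0.001 -0.013 0 0 0 0 1"

```text
clock: 7.58
eef_pos: [517.4, 293.8, 116.7]
tool_rot: [3.132, -0.004, 1.717]
force: [8.4, 4.5, 0.2]
width: 20.5
gripper_force: 59.4
```

Call:
move_arm --rows "-0.002 -0.013 0 0 0 0 1;-0.002 -0.013 0 0 0 0 1;-0.002 -0.013 0 0 0 0 1"

```text
clock: 7.83
eef_pos: [517.1, 293.7, 116.8]
tool_rot: [3.126, -0.006, 1.716]
force: [15.5, 6.1, -6.8]
width: 20.5
gripper_force: 59.7
```

Call:
move_arm --rows "-0.003 -0.013 0 0 0 0 1;-0.003 -0.013 0 0 0 0 1;-0.003 -0.013 0 0 0 0 1"

```text
clock: 8.08
eef_pos: [516.8, 293.6, 116.9]
tool_rot: [3.119, -0.009, 1.716]
force: [23.5, 10.1, -14.2]
width: 20.6
gripper_force: 60.1
```

The stop is reached: force rises to 23 N with no motion. I'll back off, release and lift.

Call:
move_arm --rows "0.005 0.035 0 0 0 0 1;0.005 0.035 0 0 0 0 -1;0.005 0.035 0 0 0 0 -1;0.005 0.035 0 0 0 0 -1;0.005 0.035 0 0 0 0 -1;0.005 0.035 0 0 0 0 -1;0.005 0.035 -0.1 0 0 0 -1;0.005 0.035 -0.2 0 0 0 -1;0.005 0.035 -0.35 0 0 0 -1;0.005 0.035 -0.35 0 0 0 -1;0.005 0.035 -0.35 0 0 0 -1;0.005 0.035 -0.35 0 0 0 -1"

```text
clock: 9.08
eef_pos: [515.3, 292.6, 220.0]
tool_rot: [3.141, 0.0, 1.718]
force: [0.2, 0.5, -1.2]
width: 85.4
gripper_force: 0.0
```

Run:
```python
from h import *
s=read_state();print(s['eef_pos'],s['tool_rot'],s['width'],s['force'])
plan([(552,55,225,1.715),(500,-60,190,-0.209)])
```

```text
[515.2806883  292.55651858 219.97201164] [3.14087829e+00 3.54500834e-04 1.71764538e+00] 85.37911091966005 [ 0.22703604  0.52287717 -1.15177188]
(552, 55, 225, 1.715) -0.8012 0.0052 -0.0165 0.0005 0.0002 0.0017 rows>=6.7
(500, -60, 190, -0.209) -0.3544 -0.2266 0.1167 0.0000 -0.0000 1.2249 rows>=15.7
```

Call:
move_arm --rows "-0.801 0.005 -0.017 0 0 0.002 -1;-0.801 0.005 -0.017 0 0 0.002 -1;-0.801 0.005 -0.017 0 0 0.002 -1;-0.801 0.005 -0.017 0 0 0.002 -1;-0.801 0.005 -0.017 0 0 0.002 -1;-0.801 0.005 -0.017 0 0 0.002 -1;-0.801 0.005 -0.017 0 0 0.002 -1;-0.801 0.005 -0.017 0 0 0.002 -1;-0.801 0.005 -0.017 0 0 0.002 -1;-0.801 0.005 -0.017 0 0 0.002 -1;-0.801 0.005 -0.017 0 0 0.002 -1"

```text
clock: 10.0
eef_pos: [551.7, 57.6, 224.8]
tool_rot: [3.142, -0.001, 1.718]
force: [0.4, 0.4, 0.3]
width: 85.7
gripper_force: 0.0
```

Run:
```python
from h import *
s=read_state();print(s['eef_pos'],s['tool_rot'])
d=cam('wrist');np.save('w3.npy',d,allow_pickle=True)
save('w3.png',cv2.resize(d['img'],(800,600),interpolation=cv2.INTER_CUBIC))
```

```text
[551.74198808  57.56866456 224.76007645] [ 3.14152089e+00 -1.21681778e-03  1.71775406e+00]
```

View pics/w3.png

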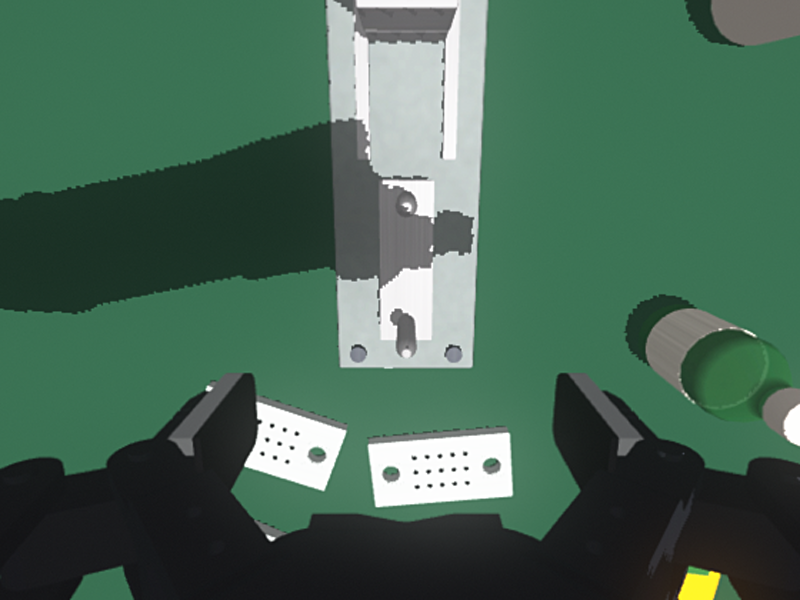

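The jaw is fully back at the top of the picture. The pin tips are at (406,206) and (406,352), and the base end corners are at (341,367) and (472,367).

Run:
```python
from h import *
d=np.load('w3.npy',allow_pickle=True).item(); d1=np.load('w1.npy',allow_pickle=True).item(); s=.7
# sub-pixel bright tips
g=cv2.cvtColor(d['img'],cv2.COLOR_RGB2GRAY)
for (u,v) in((284,144),(284,246)):
    w=g[v-5:v+6,u-6:u+7].astype(int); print(w)
a=onz(d,[(406*s,206*s)],98)[0];b=onz(d,[(406*s,352*s)],98)[0]
print(a,b,np.linalg.norm(a-b),'c',(a+b)/2,'yaw',np.arctan2(*(a-b)[[1,0]]))
print('tri',tri(d,(406*s,206*s),d1,(422*s,314*s)),tri(d,(406*s,352*s),d1,(426*s,416*s)))
B=onz(d,[(341*s,367*s),(472*s,367*s)],12);print(B,np.linalg.norm(B[1]-B[0]),np.arctan2(*(B[1]-B[0])[[1,0]])+np.pi/2)
L=onz(d,[(328*s,20*s),(488*s,20*s)],12);print('long edges yaw',[np.arctan2(*(L[i]-B[i])[[1,0]]) for i in(0,1)])
c=B.mean(0); y=1.716; print('bed from base',c[:2]+85*np.array([np.cos(y),np.sin(y)]))
```

```text
[[ 94  98 108 115 118 122 125 123 120 122 119 106 118]
 [ 94  97 113 118 125 128 131 128 128 130 127 119 120]
 [ 94  99 118 123 138 155 162 162 151 139 134 127 115]
 [ 94  99 122 141 192 230 239 242 211 162 142 135 119]
 [ 93  99 125 169 240 249 247 248 246 216 151 137 124]
 [ 94  95  98 108 149 248 252 249 251 244 165 140 128]
 [ 92  95  96 100 103 123 124 153 252 246 176 141 126]
 [ 93  93  94  98 106 105 108 170 253 230 157 138 122]
 [ 92  92  91  91 103 109 137 249 247 202 150 133 125]
 [ 91  88  86  90  92  98 101 117 119 147 138 125 150]
 [106  90  86  88  90  90  88  84  91 131 126 129 206]]
[[ 96 107 115 117 123 127 127 122 125 129 125 120 116]
 [ 97 111 118 121 128 128 103  98 130 135 131 126 118]
 [ 99 113 120 123 132 131 106 101 130 139 139 131 123]
 [105 113 123 127 143 161 173 159 152 145 141 134 124]
 [102 111 124 143 206 242 244 243 209 162 144 134 131]
 [111 108 127 175 241 236 240 243 243 204 151 132 135]
 [154 111 127 193 236 237 241 242 242 206 147 135 168]
 [203 153 125 183 234 240 243 242 241 198 145 164 204]
 [206 200 152 157 215 237 240 240 235 177 163 203 208]
 [202 204 201 200 191 214 223 220 195 202 204 208 206]
 [200 202 203 204 204 204 205 205 203 206 206 206 205]]
[546.10939844 104.32376693  98.        ] [557.74015337  25.67458215  98.        ] 79.50452017304056 c [551.9247759   64.99917454  98.        ] yaw 1.7176136948335203
tri (array([546.31526345, 104.33326793,  97.45773626]), np.float64(0.40879224855860685)) (array([558.27245595,  24.78750183,  95.34977189]), np.float64(0.7875327283151148))
[[516.67838246 -25.7684487   12.        ]
 [613.17343985 -11.58247657  12.        ]] 97.53224033979757 1.7167631652720585
long edges yaw [np.float64(1.7172152638493379), np.float64(1.7105609318588844)]
bed from base [552.62692434  65.43003613]
```

Bed centre is (552, 65) with yaw 1.717. Pins, base edges and triangulated heights of about 97 all agree. On to the first plate.

```bash
cat >> h.py <<'E'
def plate_look(near,zt=10,save_as=None):
    "white plate nearest to 'near' in wrist view: centre, size, angle, holes on plane zt"
    d=cam('wrist'); g=cv2.cvtColor(d['img'],cv2.COLOR_RGB2HSV)
    m=((g[...,2]>140)&(g[...,1]<60)).astype(np.uint8); best=None
    m=cv2.morphologyEx(m,cv2.MORPH_OPEN,np.ones((3,3)))
    cs,h=cv2.findContours(m,cv2.RETR_CCOMP,cv2.CHAIN_APPROX_NONE)
    for i,c in enumerate(cs):
        if h[0][i][3]>=0 or cv2.contourArea(c)<1500: continue
        r=cv2.minAreaRect(onz(d,c[:,0],zt)[:,:2].astype(np.float32)); e=np.hypot(*(np.array(r[0])-near))
        if best is None or e<best[0]: best=(e,r,i)
    e,r,i=best; b=cv2.boxPoints(r); l=b[1]-b[0];k=b[2]-b[1];L=l if np.hypot(*l)>np.hypot(*k) else k
    print('rect',np.round(r[0],1),np.round(r[1],1),'ang',round(float(np.arctan2(L[1],L[0])%np.pi),3))
    for j,c in enumerate(cs):
        if h[0][j][3]==i and cv2.contourArea(c)>60:
            q=cv2.minEnclosingCircle(onz(d,c[:,0],zt)[:,:2].astype(np.float32)); print(' hole',np.round(q[0],1),round(q[1],1))
    if save_as: save(save_as,d['img'])
E
python3 - <<'E'
from h import *
plan([(467.5,-95.5,150,2.933)])
E
```

```text
(467.5, -95.5, 150, 2.933) -0.4632 -0.3529 0.2491 0.0006 -0.0004 -0.7739 rows>=9.9
```

Call:
move_arm --rows "-0.463 -0.353 0.1 0 0 -0.774 -1;-0.463 -0.353 0.1 0 0 -0.774 -1;-0.463 -0.353 0.249 0 0 -0.774 -1;-0.463 -0.353 0.249 0 0 -0.774 -1;-0.463 -0.353 0.249 0 0 -0.774 -1;-0.463 -0.353 0.249 0 0 -0.774 -1;-0.463 -0.353 0.249 0 0 -0.774 -1;-0.463 -0.353 0.249 0 0 -0.774 -1;-0.463 -0.353 0.249 0 0 -0.774 -1;-0.463 -0.353 0.249 0 0 -0.774 -1;-0.463 -0.353 0.249 0 0 -0.774 -1;-0.463 -0.353 0.249 0 0 -0.774 -1"

```text
clock: 11.05
eef_pos: [467.6, -96.4, 150.3]
tool_rot: [3.14, 0.001, 2.929]
force: [0.5, -0.7, 0.4]
width: 85.2
gripper_force: 0.0
```

Run:
```python
from h import *
s=read_state();print(s['eef_pos'],s['tool_rot'],s['qpos'])
plate_look((467.5,-95.5),save_as='w4.png')
```

```text
[467.64775393 -96.39169676 150.32786672] [3.14043557e+00 7.79565242e-04 2.92877235e+00] [ 0.6267364   0.62627558 -0.71330191  2.06911068  0.65394315  0.68023467
  0.83631579]
rect [490.1 -99.8] [56.9 62.9] ang 2.933
 hole [ 505.9 -103.1] 8.1
```

View pics/w4.png

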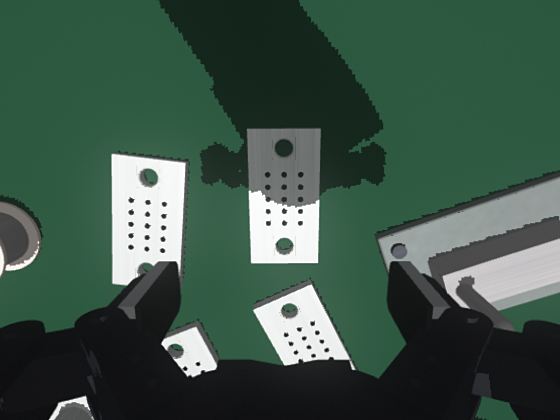

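The held-over plate's holes are at (284,148) and (284,246), centred between the fingers.

```bash
cat >> h.py <<'E'
def holes2(d,uvs,zt,r=10):
    "refine dark hole centres near given pixels; plate centre and yaw"
    g=cv2.cvtColor(d['img'],cv2.COLOR_RGB2GRAY); P=[]
    for u,v in uvs:
        w=g[v-r:v+r+1,u-r:u+r+1]; t,m=cv2.threshold(w,0,1,cv2.THRESH_BINARY_INV+cv2.THRESH_OTSU)
        k,l,st,c=cv2.connectedComponentsWithStats(m); i=l[r,r] or 1+np.argmax(st[1:,4])
        P.append(onz(d,[c[i]+[u-r,v-r]],zt)[0])
    a,b=P; c=(a+b)/2; print('holes',a.round(1),b.round(1),'gap',np.linalg.norm(a-b).round(1),'c',c.round(1),'yaw',np.arctan2(*(b-a)[[1,0]])%np.pi)
    return c
E
python3 - <<'E'
from h import *
d=cam('wrist'); holes2(d,[(284,148),(284,246)],10)
print(onz(d,[(247,129),(321,129),(248,263),(318,263)],10).round(1))
plan([(467.5,-96,20,2.93)])
E
```

```text
holes [426.9 -86.4  10. ] [ 505.7 -103.1   10. ] gap 80.6 c [466.3 -94.8  10. ] yaw 2.9325661649845656
[[ 407.3 -110.6   10. ]
 [ 419.2  -55.7   10. ]
 [ 514.4 -136.1   10. ]
 [ 526.9  -78.4   10. ]]
(467.5, -96, 20, 2.93) 0.0012 0.0017 0.4347 0.0004 0.0006 -0.0007 rows>=3.6
```

Call:
move_arm --rows "0.005 0.004 0.2 0 0 0 -1;0.005 0.004 0.3 0 0 0 -1;0.005 0.004 0.4 0 0 0 -1;0.005 0.004 0.43 0 0 0 -1;0.005 0.004 0.445 0 0 0 -1;0.005 0.004 0.445 0 0 0 -1;0.005 0.004 0.445 0 0 0 -1"

```text
clock: 11.73
eef_pos: [467.6, -95.3, 18.3]
tool_rot: [3.141, 0.003, 2.93]
force: [0.4, -0.6, 0.2]
width: 85.5
gripper_force: 0.0
```

Run:
```python
from h import *
s=read_state();print(s['eef_pos'],s['tool_rot'],s['force'])
d=cam('wrist');save('w5.png',d['img'])
```

```text
[467.61902752 -95.26183249  18.2660525 ] [3.14071637 0.00327785 2.93026019] [ 0.36879678 -0.56686058  0.22524434]
```

View pics/w5.png

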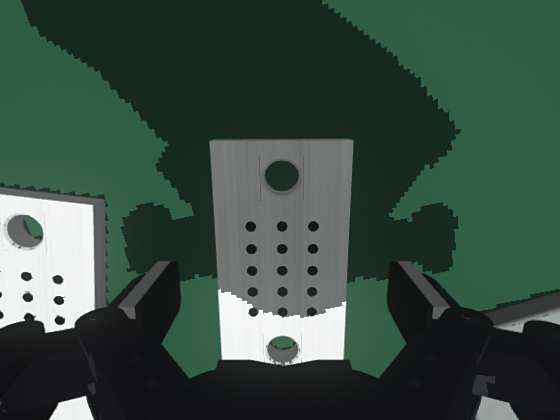

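Run:
```python
from h import *
d=cam('wrist');T=T_tool()
for z in(-5,0,5,10,14,20):
  for y in(-42.5,42.5):
    print(z,y,[proj(d,(T@[x,y,z,1])[:3]).round(0).tolist() for x in(11,-11)])
```

```text
-5 -42.5 [[[171.0, 262.0]], [[175.0, 312.0]]]
-5 42.5 [[[391.0, 261.0]], [[386.0, 312.0]]]
0 -42.5 [[[175.0, 256.0]], [[179.0, 306.0]]]
0 42.5 [[[387.0, 256.0]], [[383.0, 306.0]]]
5 -42.5 [[[178.0, 252.0]], [[182.0, 300.0]]]
5 42.5 [[[383.0, 252.0]], [[380.0, 299.0]]]
10 -42.5 [[[182.0, 247.0]], [[185.0, 294.0]]]
10 42.5 [[[380.0, 247.0]], [[377.0, 294.0]]]
14 -42.5 [[[184.0, 244.0]], [[188.0, 289.0]]]
14 42.5 [[[378.0, 244.0]], [[374.0, 289.0]]]
20 -42.5 [[[188.0, 239.0]], [[191.0, 283.0]]]
20 42.5 [[[374.0, 239.0]], [[371.0, 283.0]]]
```

Call:
move_arm --rows "0.004 0 0.012 0 0 0 -1;0.004 0 0.024 0 0 0 -1;0.004 0 0.024 0 0 0 1;0.004 0 0.024 0 0 0 1;0.004 0 0.024 0 0 0 1;0.004 0 0.024 0 0 0 1;0.004 0 0.024 0 0 0 1;0.004 0 0.024 0 0 0 1;0.004 0 0.024 0 0 0 1"

```text
clock: 12.58
eef_pos: [465.2, -95.5, 10.4]
tool_rot: [-3.141, 0.001, 2.93]
force: [-1.0, -0.4, 8.2]
width: 54.4
gripper_force: 67.8
```

Call:
move_arm --rows "0 0 -0.1 0 0 0 1;0 0 -0.2 0 0 0 1;0 0 -0.3 0 0 0 1;0 0 -0.4 0 0 0 1;0 0 -0.5 0 0 0 1;0 0 -0.5 0 0 0 1;0 0 -0.5 0 0 0 1"

```text
clock: 13.17
eef_pos: [465.8, -95.7, 160.8]
tool_rot: [3.141, 0.004, 2.929]
force: [-0.9, -0.3, -1.4]
width: 54.3
gripper_force: 65.5
```

Run:
```python
from h import *
s=read_state();print(s['eef_pos'],s['tool_rot'],s['force'],s['width'])
plan([(552,65,160,1.717)])
```

```text
[465.79613541 -95.73778828 160.82346412] [3.1412759  0.0038212  2.92944367] [-0.94174955 -0.2701355  -1.42187954] 54.26362226257784
(552, 65, 160, 1.717) -0.1681 0.5843 0.0036 0.0017 0.0020 0.7719 rows>=9.9
```

Call:
move_arm --rows "-0.168 0.584 0.004 0.002 0.002 0.772 1;-0.168 0.584 0.004 0.002 0.002 0.772 1;-0.168 0.584 0.004 0.002 0.002 0.772 1;-0.168 0.584 0.004 0.002 0.002 0.772 1;-0.168 0.584 0.004 0.002 0.002 0.772 1;-0.168 0.584 0.004 0.002 0.002 0.772 1;-0.168 0.584 0.004 0.002 0.002 0.772 1;-0.168 0.584 0.004 0.002 0.002 0.772 1;-0.168 0.584 0.004 0.002 0.002 0.772 1;-0.168 0.584 0.004 0.002 0.002 0.772 1;-0.168 0.584 0.004 0.002 0.002 0.772 1;-0.168 0.584 0.004 0.002 0.002 0.772 1"

```text
clock: 14.17
eef_pos: [550.2, 65.3, 157.3]
tool_rot: [-3.136, -0.0, 1.721]
force: [0.4, -0.1, -2.6]
width: 54.2
gripper_force: 65.4
```

Call:
move_arm --rows "0 0 0 0 0 0 1;0 0 0 0 0 0 1"

```text
clock: 14.33
eef_pos: [550.8, 65.4, 158.0]
tool_rot: [-3.137, -0.001, 1.719]
force: [0.3, -0.7, -2.0]
width: 53.8
gripper_force: 65.4
```

Run:
```python
from h import *
s=read_state();print(s['eef_pos'],s['tool_rot'],s['force'],s['width'],s['torque'])
d=cam('wrist');save('w6.png',d['img'])
np.save('w6.npy',d,allow_pickle=True)
```

```text
[550.75196975  65.37823583 158.03147933] [-3.13737063e+00 -1.10153669e-03  1.71929345e+00] [ 0.33531856 -0.72555466 -2.02438209] 53.79479422516446 [-0.01038709 -0.02171332  0.06020893]
```

View pics/w6.png

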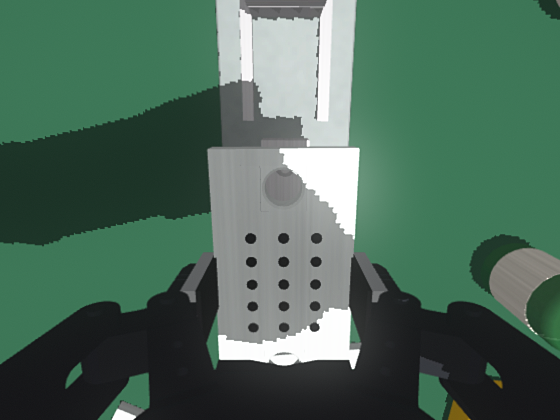

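Run:
```python
from h import *
d=np.load('w6.npy',allow_pickle=True).item()
z=157.6;T=T_tool()
pts=[(283.5,187),(208.5,148),(359,148),(284,285),(285,357)]
P=onz(d,pts,z); print(P.round(1))
tl=(P-T[:3,3])@T[:3,:3]; print(tl.round(1))
print('pin+',[546.1,104.3],'pin- ',[557.7,25.7])
```

```text
[[545.4 105.3 157.6]
 [515.8 115.7 157.6]
 [570.9 123.9 157.6]
 [551.7  64.7 157.6]
 [557.2  30.8 157.6]]
[[ 40.4   0.5   0.6]
 [ 55.  -27.3   0.8]
 [ 55.   28.4   0.5]
 [ -0.7   0.7   0.6]
 [-35.1   1.2   0.5]]
pin+ [546.1, 104.3] pin-  [557.7, 25.7]
```

Call:
move_arm --rows "-0.002 0.003 0.08 0 0 0 1;-0.002 0.003 0.153 0 0 0 1;-0.002 0.003 0.153 0 0 0 1;-0.002 0.003 0.153 0 0 0 1;-0.002 0.003 0.153 0 0 0 1"

```text
clock: 14.8
eef_pos: [552.5, 65.2, 113.5]
tool_rot: [-3.139, -0.001, 1.718]
force: [-0.7, -0.5, -0.9]
width: 54.4
gripper_force: 65.3
```

Call:
move_arm --rows "0 0 0.02 0 0 0 1;0 0 0.04 0 0 0 1;0 0 0.06 0 0 0 1;0 0 0.06 0 0 0 1;0 0 0.06 0 0 0 1"

```text
clock: 15.22
eef_pos: [551.6, 65.0, 94.4]
tool_rot: [-3.138, -0.001, 1.718]
force: [0.4, -0.1, -1.7]
width: 54.0
gripper_force: 65.4
```

It's threaded with no force. I'll lower to just above the seat.

Call:
move_arm --rows "0 0 0.03 0 0 0 1;0 0 0.06 0 0 0 1;0 0 0.09 0 0 0 1;0 0 0.12 0 0 0 1;0 0 0.138 0 0 0 1;0 0 0.142 0 0 0 1;0 0 0.142 0 0 0 1;0 0 0.142 0 0 0 1"

```text
clock: 15.88
eef_pos: [551.9, 65.2, 52.1]
tool_rot: [-3.139, -0.001, 1.718]
force: [-0.0, -0.8, -1.7]
width: 54.3
gripper_force: 65.4
```

Call:
move_arm --rows "0 0 0.006 0 0 0 1;0 0 0.006 0 0 0 -1;0 0 0.006 0 0 0 -1;0 0 0.006 0 0 0 -1;0 0 0.006 0 0 0 -1;0 0 -0.1 0 0 0 -1;0 0 -0.2 0 0 0 -1;0 0 -0.3 0 0 0 -1;0 0 -0.35 0 0 0 -1;0 0 -0.35 0 0 0 -1;0 0 -0.35 0 0 0 -1;0 0 -0.35 0 0 0 -1"

```text
clock: 16.88
eef_pos: [551.5, 64.7, 156.4]
tool_rot: [-3.137, -0.001, 1.718]
force: [0.6, -0.1, -0.9]
width: 85.3
gripper_force: 0.0
```

Run:
```python
from h import *
s=read_state();print(s['eef_pos'],s['tool_rot'],s['force'],s['width'])
d=cam('wrist');np.save('w7.npy',d,allow_pickle=True);save('w7.png',d['img'])
plan([(500,-70,155,2.2),(465.5,-208,150,2.807)])
```

```text
[551.45109777  64.66016023 156.43689815] [-3.13714874e+00 -7.85309303e-04  1.71758907e+00] [ 0.56898361 -0.10004578 -0.91698631] 85.27749013317397
(500, -70, 155, 2.2) -0.4191 -0.2345 0.0043 -0.0032 -0.0014 -0.3071 rows>=4.0
(465.5, -208, 150, 2.807) -0.3042 -0.3637 0.0167 0.0000 0.0000 -0.3864 rows>=5.0
```

View pics/w7.png

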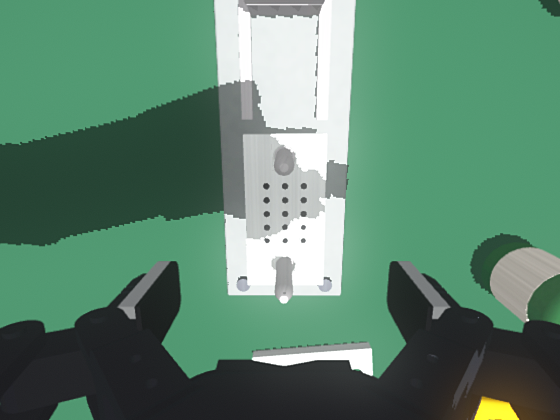

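Plate 1 is seated flat on the pins at about (285,190). On to the next plate.

Run:
```python
from h import *
plan([(465.5,-208,150,2.807)])
```

```text
(465.5, -208, 150, 2.807) -0.8574 -0.4155 0.0215 -0.0028 -0.0023 -0.6935 rows>=8.9
```

Call:
move_arm --rows "-0.857 -0.416 0.022 -0.003 -0.002 -0.694 -1;-0.857 -0.416 0.022 -0.003 -0.002 -0.694 -1;-0.857 -0.416 0.022 -0.003 -0.002 -0.694 -1;-0.857 -0.416 0.022 -0.003 -0.002 -0.694 -1;-0.857 -0.416 0.022 -0.003 -0.002 -0.694 -1;-0.857 -0.416 0.022 -0.003 -0.002 -0.694 -1;-0.857 -0.416 0.022 -0.003 -0.002 -0.694 -1;-0.857 -0.416 0.022 -0.003 -0.002 -0.694 -1;-0.857 -0.416 0.022 -0.003 -0.002 -0.694 -1;-0.857 -0.416 0.022 -0.003 -0.002 -0.694 -1;-0.857 -0.416 0.022 -0.003 -0.002 -0.694 -1;-0.857 -0.416 0.022 -0.003 -0.002 -0.694 -1"

```text
clock: 17.93
eef_pos: [466.1, -206.9, 150.0]
tool_rot: [3.139, 0.0, 2.807]
force: [1.2, -0.0, 0.6]
width: 85.3
gripper_force: 0.0
```

```bash
cat >> h.py <<'E'
def refine(exp,z=11):
    "exp (x,y,yaw): refine plate by its two holes from hover, then plan the descent"
    s=read_state(); print(s['eef_pos'].round(1),s['tool_rot'].round(3),s['qpos'].round(2))
    d=cam('wrist'); ex=np.array([np.cos(exp[2]),np.sin(exp[2])]); c=np.array(exp[:2])
    uv=proj(d,[[*(c-40*ex),10],[*(c+40*ex),10]]).round().astype(int); print(uv.tolist())
    holes2(d,uv.tolist(),10,16)
E
python3 - <<'E'
from h import *
refine((465.5,-208,2.807))
plate_look((465,-208))
E
```

```text
[ 466.1 -206.9  150. ] [3.139 0.    2.807] [ 0.83  0.66 -0.71  1.98  0.64  0.73  0.96]
[[280, 247], [280, 150]]
holes [ 502.5 -221.3   10. ] [ 426.4 -194.9   10. ] gap 80.6 c [ 464.5 -208.1   10. ] yaw 2.8072094957551297
rect [ 486.9 -216.1] [56.9 62.8] ang 2.806
 hole [ 502.9 -221.7] 8.1
```

Call:
move_arm --rows "0.003 -0.005 0.2 0 0 0 -1;0.003 -0.005 0.32 0 0 0 -1;0.003 -0.005 0.42 0 0 0 -1;0.003 -0.005 0.455 0 0 0 -1;0.003 -0.005 0.465 0 0 0 -1;0.003 -0.005 0.465 0 0 0 -1;0.003 -0.005 0.465 0 0 0 1;0.003 -0.005 0.465 0 0 0 1;0.003 -0.005 0.465 0 0 0 1;0.003 -0.005 0.465 0 0 0 1;0.003 -0.005 0.465 0 0 0 1;0.003 -0.005 0.465 0 0 0 1"

```text
clock: 19.03
eef_pos: [466.2, -209.1, 13.1]
tool_rot: [3.14, 0.005, 2.807]
force: [-1.4, 0.6, 8.2]
width: 53.7
gripper_force: 62.7
```

Call:
move_arm --rows "0 0 0 0 0 0 1;0 0 -0.05 0 0 0 1;0 0 -0.15 0 0 0 1;0 0 -0.25 0 0 0 1;0 0 -0.35 0 0 0 1;0 0 -0.45 0 0 0 1;0 0 -0.5 0 0 0 1;0 0 -0.5 0 0 0 1;0 0 -0.5 0 0 0 1"

```text
clock: 19.78
eef_pos: [465.1, -209.4, 162.4]
tool_rot: [3.141, 0.004, 2.807]
force: [-0.5, -0.2, -1.8]
width: 53.9
gripper_force: 64.6
```

Run:
```python
from h import *
s=read_state();print(s['eef_pos'],s['tool_rot'],s['force'],s['width'])
plan([(551.6,64.8,155,1.717)])
```

```text
[ 465.05689012 -209.439459    162.37074362] [3.14084299 0.00429595 2.8068079 ] [-0.493478   -0.16568095 -1.7919478 ] 53.854663831264375
(551.6, 64.8, 155, 1.717) 0.0280 0.9581 0.0252 0.0019 0.0022 0.6938 rows>=8.9
```

Call:
move_arm --rows "0.028 0.958 0.025 0.002 0.002 0.694 1;0.028 0.958 0.025 0.002 0.002 0.694 1;0.028 0.958 0.025 0.002 0.002 0.694 1;0.028 0.958 0.025 0.002 0.002 0.694 1;0.028 0.958 0.025 0.002 0.002 0.694 1;0.028 0.958 0.025 0.002 0.002 0.694 1;0.028 0.958 0.025 0.002 0.002 0.694 1;0.028 0.958 0.025 0.002 0.002 0.694 1;0.028 0.958 0.025 0.002 0.002 0.694 1;0.028 0.958 0.025 0.002 0.002 0.694 1;0.028 0.958 0.025 0.002 0.002 0.694 1;0.028 0.958 0.025 0.002 0.002 0.694 1"

```text
clock: 20.78
eef_pos: [550.5, 64.8, 153.4]
tool_rot: [-3.138, -0.001, 1.719]
force: [-0.1, -0.2, -1.4]
width: 54.0
gripper_force: 64.6
```

Call:
move_arm --rows "0 0 0 0 0 0 1;0 0 0 0 0 0 1"

```text
clock: 20.95
eef_pos: [551.0, 64.8, 153.9]
tool_rot: [-3.139, -0.002, 1.717]
force: [-0.1, 0.6, -1.7]
width: 54.1
gripper_force: 64.6
```

```bash
cat >> h.py <<'E'
def held(h,bed=(551.95,65.0),yaw=1.7168,uv=(284,187)):
    "plate held over the bed, underside at TCP-h: where its +x hole is in the tool frame; TCP target"
    s=read_state();T=T_tool(); d=cam('wrist'); zt=s['eef_pos'][2]-h+10
    u0=proj(d,(T@[40,0,h-10,1])[:3])[0].round().astype(int)
    g=cv2.cvtColor(d['img'],cv2.COLOR_RGB2GRAY)
    # end edge and side edges by masks: print hole estimate via Hough circles
    r=34; w=g[u0[1]-r:u0[1]+r,u0[0]-r:u0[0]+r]
    c=cv2.HoughCircles(cv2.GaussianBlur(w,(3,3),0),cv2.HOUGH_GRADIENT,1,30,param1=80,param2=10,minRadius=14,maxRadius=26)
    print('tcp',s['eef_pos'].round(1),s['tool_rot'].round(4),'exp',u0)
    if c is None: print('no circle'); return
    for q in c[0][:3]:
        P=onz(d,[q[:2]+u0-r],zt)[0]; print('circ',(q[:2]+u0-r).round(1),q[2],'tool',((P-T[:3,3])@T[:3,:3]).round(1),'world',P.round(1))
    return d
E
python3 - <<'E'
from h import *
d=held(12.4); save('w8.png',d['img'])
E
```

```text
tcp [551.   64.8 153.9] [-3.1393e+00 -1.9000e-03  1.7174e+00] exp [282 187]
circ [282.5 177.5] 19.4 tool [43.6  0.3  2.5] world [544.8 108.  151.5]
```

Run:
```python
from h import *
im=cv2.imread('pics/w8.png')[...,::-1]; d=cam('wrist');T=T_tool();zt=d and read_state()['eef_pos'][2]-2.4
g=cv2.cvtColor(im,cv2.COLOR_RGB2GRAY)
for c in(235,283,330): print(c,g[120:250:2,c].tolist())
print('row260',g[260,200:366:3].tolist())
# dark dots
m=(g<60).astype(np.uint8);k,l,st,ce=cv2.connectedComponentsWithStats(m)
for i in range(1,k):
    if 25<st[i,4]<180 and 215<ce[i][0]<350 and 200<ce[i][1]<345:
        P=onz(d,[ce[i]],zt)[0]; print(ce[i].round(),st[i,4],((P-T[:3,3])@T[:3,:3])[:2].round(1))
```

```text
235 [84, 85, 83, 85, 84, 84, 84, 85, 85, 91, 129, 146, 145, 144, 146, 145, 143, 144, 144, 145, 146, 145, 145, 145, 146, 145, 145, 146, 146, 145, 144, 145, 146, 145, 145, 144, 144, 143, 144, 144, 144, 144, 144, 145, 144, 144, 143, 144, 143, 144, 144, 143, 143, 141, 142, 141, 142, 141, 142, 141, 141, 142, 142, 141, 140]
283 [101, 101, 102, 102, 101, 101, 102, 122, 161, 150, 238, 255, 255, 255, 255, 255, 255, 255, 255, 255, 141, 117, 122, 125, 125, 126, 124, 105, 110, 156, 153, 154, 146, 52, 54, 151, 150, 123, 122, 142, 143, 145, 146, 143, 143, 143, 144, 142, 142, 142, 141, 144, 59, 39, 39, 39, 37, 63, 140, 138, 137, 136, 137, 138, 34]
330 [209, 210, 210, 210, 209, 210, 210, 210, 210, 198, 244, 255, 255, 255, 255, 255, 255, 255, 255, 255, 255, 255, 255, 255, 255, 255, 255, 255, 255, 255, 255, 255, 255, 255, 255, 255, 255, 255, 255, 255, 255, 255, 255, 255, 255, 255, 255, 146, 152, 152, 151, 150, 150, 149, 149, 147, 146, 146, 146, 144, 143, 144, 143, 142, 141]
row260 [93, 92, 92, 94, 27, 30, 93, 138, 140, 137, 141, 140, 140, 138, 136, 136, 137, 136, 139, 137, 137, 138, 139, 142, 139, 137, 137, 138, 135, 134, 136, 138, 133, 136, 134, 138, 137, 139, 141, 141, 142, 141, 140, 140, 140, 140, 139, 140, 145, 146, 44, 44, 67, 99, 98, 98]
[251. 229.] 82 [ 22.6 -12.6]
[283. 229.] 79 [22.7  0.6]
[316. 229.] 76 [22.6 13.4]
[251. 252.] 80 [ 12.7 -12.5]
[283. 252.] 78 [12.7  0.5]
[315. 252.] 79 [12.7 13.4]
[252. 275.] 76 [  2.7 -12.5]
[283. 275.] 77 [2.7 0.5]
[315. 275.] 73 [ 2.8 13.4]
[253. 296.] 69 [ -7.2 -12.5]
[283. 296.] 70 [-7.1  0.5]
[314. 296.] 66 [-7.1 13.4]
[253. 317.] 61 [-17.2 -12.5]
[283. 317.] 61 [-17.1   0.5]
[313. 317.] 52 [-17.   13.3]
```

Call:
move_arm --rows "-0.009 0.002 0.07 0 0 0 1;-0.009 0.002 0.14 0 0 0 1;-0.009 0.002 0.14 0 0 0 1;-0.009 0.002 0.14 0 0 0 1;-0.009 0.002 0.14 0 0 0 1"

```text
clock: 21.47
eef_pos: [552.5, 63.3, 112.9]
tool_rot: [-3.141, -0.002, 1.718]
force: [0.0, 0.3, -1.5]
width: 53.8
gripper_force: 64.6
```

Call:
move_arm --rows "0 0 0.02 0 0 0 1;0 0 0.04 0 0 0 1;0 0 0.06 0 0 0 1;0 0 0.065 0 0 0 1;0 0 0.065 0 0 0 1"

```text
clock: 21.88
eef_pos: [551.6, 62.8, 92.0]
tool_rot: [-3.139, -0.002, 1.718]
force: [0.2, -0.9, -2.1]
width: 53.5
gripper_force: 64.6
```

Call:
move_arm --rows "0 0 0.03 0 0 0 1;0 0 0.06 0 0 0 1;0 0 0.085 0 0 0 1;0 0 0.094 0 0 0 1;0 0 0.094 0 0 0 1;0 0 0.094 0 0 0 1"

```text
clock: 22.38
eef_pos: [551.5, 62.9, 63.8]
tool_rot: [-3.139, -0.002, 1.718]
force: [-0.2, -2.4, -2.0]
width: 53.9
gripper_force: 64.5
```

```bash
cat >> h.py <<'E'
def dots(h):
    "dot grid of the held plate: its centre in the tool frame, and TCP target over the bed"
    s=read_state();T=T_tool();d=cam('wrist');zt=s['eef_pos'][2]-h+10
    g=cv2.cvtColor(d['img'],cv2.COLOR_RGB2GRAY)
    k,l,st,ce=cv2.connectedComponentsWithStats((g<60).astype(np.uint8))
    Q=[ce[i] for i in range(1,k) if 25<st[i,4]<180 and 215<ce[i][0]<350 and 200<ce[i][1]<345]
    P=(onz(d,Q,zt)-T[:3,3])@T[:3,:3]; c=(P.min(0)+P.max(0))/2
    print('n',len(Q),'centre in tool',c.round(2),'span',np.ptp(P,0).round(1),'tcp',s['eef_pos'].round(1),s['tool_rot'].round(4))
    R=Ro.from_euler('xyz',[np.pi,0,1.717]).as_matrix(); t=np.array([551.95,65,0])-R@[c[0],c[1],0]; print('target',t.round(1))
    return t
E
python3 - <<'E'
from h import *
s=read_state();print(s['eef_pos'],s['force'])
E
```

```text
[551.54903673  62.88558818  63.8120673 ] [-0.15422055 -2.43719491 -1.98456789]
```

Call:
move_arm --rows "0 0 0.004 0 0 0 -1;0 0 0.004 0 0 0 -1;0 0 0.004 0 0 0 -1;0 0 0.004 0 0 0 -1;0 0 -0.1 0 0 0 -1;0 0 -0.2 0 0 0 -1;0 0 -0.32 0 0 0 -1;0 0 -0.32 0 0 0 -1;0 0 -0.32 0 0 0 -1;0 0 -0.32 0 0 0 -1"

```text
clock: 23.22
eef_pos: [551.9, 62.9, 160.4]
tool_rot: [-3.14, -0.002, 1.718]
force: [-0.2, -0.6, -0.3]
width: 85.2
gripper_force: 0.0
```

Run:
```python
from h import *
s=read_state();print(s['eef_pos'],s['force'],s['qpos'].round(2))
plan([(604.5,-103,150,.242)])
```

```text
[551.93145297  62.86949906 160.42303337] [-0.15772672 -0.58539868 -0.25345068] [ 0.09  0.63 -0.39  1.86  0.35  0.72 -0.35]
(604.5, -103, 150, 0.242) -0.5726 0.0925 0.0336 -0.0016 -0.0001 0.9394 rows>=12.1
```

Call:
move_arm --rows "-0.573 0.092 0.034 -0.002 0 0.939 -1;-0.573 0.092 0.034 -0.002 0 0.939 -1;-0.573 0.092 0.034 -0.002 0 0.939 -1;-0.573 0.092 0.034 -0.002 0 0.939 -1;-0.573 0.092 0.034 -0.002 0 0.939 -1;-0.573 0.092 0.034 -0.002 0 0.939 -1;-0.573 0.092 0.034 -0.002 0 0.939 -1;-0.573 0.092 0.034 -0.002 0 0.939 -1;-0.573 0.092 0.034 -0.002 0 0.939 -1;-0.573 0.092 0.034 -0.002 0 0.939 -1;-0.573 0.092 0.034 -0.002 0 0.939 -1;-0.573 0.092 0.034 -0.002 0 0.939 -1"

```text
clock: 24.22
eef_pos: [603.4, -102.8, 148.0]
tool_rot: [-3.141, 0.003, 0.237]
force: [-0.5, 0.7, -0.2]
width: 85.4
gripper_force: 0.0
```

Call:
move_arm --rows "0 0 0 0 0 0 -1;0 0 0 0 0 0 -1;0 0 0 0 0 0 -1"

```text
clock: 24.47
eef_pos: [604.0, -102.8, 148.9]
tool_rot: [-3.141, 0.001, 0.246]
force: [-1.1, -0.0, 0.0]
width: 85.2
gripper_force: 0.0
```

Run:
```python
from h import *
refine((604.5,-103,.242)); plate_look((604,-103))
```

```text
[ 604.  -102.8  148.9] [-3.141e+00  1.000e-03  2.460e-01] [ 0.12  0.69  0.01  1.72 -0.01  0.74 -1.19]
[[285, 249], [285, 151]]
holes [ 566.5 -110.9   10. ] [643.7 -92.3  10. ] gap 79.4 c [ 605.1 -101.6   10. ] yaw 0.2367302375750084
rect [628.4 -95.9] [61.1 56.8] ang 0.241
 hole [643.9 -92.5] 8.1
```

Call:
move_arm --rows "0.004 -0.003 0.2 0 0 0.004 -1;0.004 -0.003 0.32 0 0 0.004 -1;0.004 -0.003 0.42 0 0 0.004 -1;0.004 -0.003 0.45 0 0 0.004 -1;0.004 -0.003 0.46 0 0 0.004 -1;0.004 -0.003 0.46 0 0 0.004 -1;0.004 -0.003 0.46 0 0 0.004 1;0.004 -0.003 0.46 0 0 0.004 1;0.004 -0.003 0.46 0 0 0.004 1;0.004 -0.003 0.46 0 0 0.004 1;0.004 -0.003 0.46 0 0 0.004 1;0.004 -0.003 0.46 0 0 0.004 1"

```text
clock: 25.57
eef_pos: [607.3, -102.2, 14.9]
tool_rot: [3.14, -0.004, 0.237]
force: [-0.5, -0.1, 8.5]
width: 54.0
gripper_force: 62.2
```

Call:
move_arm --rows "0 0 0 0 0 0 1;0 0 0 0 0 0 1;0 0 0 0 0 0 1"

```text
clock: 25.82
eef_pos: [607.4, -102.1, 14.9]
tool_rot: [3.14, -0.004, 0.237]
force: [-1.0, -0.0, 8.5]
width: 53.7
gripper_force: 62.2
```

Call:
move_arm --rows "0 0 -0.05 0 0 0 1;0 0 -0.15 0 0 0 1;0 0 -0.25 0 0 0 1;0 0 -0.35 0 0 0 1;0 0 -0.45 0 0 0 1;0 0 -0.5 0 0 0 1;0 0 -0.5 0 0 0 1;0 0 -0.5 0 0 0 1;0 0 -0.5 0 0 0 1"

```text
clock: 26.57
eef_pos: [604.7, -101.7, 161.4]
tool_rot: [-3.141, 0.001, 0.237]
force: [-0.3, -0.6, -2.0]
width: 53.5
gripper_force: 64.3
```

Run:
```python
from h import *
plan([(551.6,64,157,1.717)])
```

```text
(551.6, 64, 157, 1.717) -0.0425 -0.5783 0.0148 -0.0006 0.0003 -0.9425 rows>=12.1
```

Call:
move_arm --rows "-0.043 -0.578 0.015 0 0 -0.943 1;-0.043 -0.578 0.015 0 0 -0.943 1;-0.043 -0.578 0.015 0 0 -0.943 1;-0.043 -0.578 0.015 0 0 -0.943 1;-0.043 -0.578 0.015 0 0 -0.943 1;-0.043 -0.578 0.015 0 0 -0.943 1;-0.043 -0.578 0.015 0 0 -0.943 1;-0.043 -0.578 0.015 0 0 -0.943 1;-0.043 -0.578 0.015 0 0 -0.943 1;-0.043 -0.578 0.015 0 0 -0.943 1;-0.043 -0.578 0.015 0 0 -0.943 1;-0.043 -0.578 0.015 0 0 -0.943 1"

```text
clock: 27.57
eef_pos: [551.1, 63.5, 155.6]
tool_rot: [-3.138, -0.0, 1.724]
force: [-0.5, -1.4, -1.2]
width: 53.8
gripper_force: 64.3
```

Call:
move_arm --rows "0 0 0 0 0 0 1;0 0 0 0 0 0 1;0 0 0 0 0 0 1;0 0 0 0 0 0 1"

```text
clock: 27.9
eef_pos: [552.0, 63.7, 156.9]
tool_rot: [-3.141, 0.0, 1.716]
force: [0.5, 0.8, -1.2]
width: 53.6
gripper_force: 64.3
```

Run:
```python
from h import *
for h in(11.4,14.9): t=dots(h)
plan([(t[0],t[1],118,1.717)])
```

```text
n 14 centre in tool [-1.06  0.55  1.4 ] span [39.2 25.5  0. ] tcp [552.   63.7 156.9] [-3.1409e+00  1.0000e-04  1.7159e+00]
target [551.3  66.   -0. ]
n 14 centre in tool [-2.87  0.54  4.9 ] span [40.3 26.1  0. ] tcp [552.1  63.7 157. ] [-3.1412e+00  2.0000e-04  1.7164e+00]
target [551.   67.8  -0. ]
(np.float64(550.9974607720974), np.float64(67.75851836399222), 118, 1.717) 0.0137 -0.0020 0.1305 -0.0001 0.0002 -0.0001 rows>=1.1
```

Call:
move_arm --rows "0.012 -0.001 0.07 0 0 0 1;0.012 -0.001 0.14 0 0 0 1;0.012 -0.001 0.14 0 0 0 1;0.012 -0.001 0.14 0 0 0 1;0.012 -0.001 0.14 0 0 0 1"

```text
clock: 28.42
eef_pos: [552.0, 67.5, 116.1]
tool_rot: [3.14, 0.0, 1.718]
force: [0.3, 0.2, -1.1]
width: 53.4
gripper_force: 64.3
```

Call:
move_arm --rows "0 0 0.02 0 0 0 1;0 0 0.04 0 0 0 1;0 0 0.06 0 0 0 1;0 0 0.07 0 0 0 1;0 0 0.07 0 0 0 1"

```text
clock: 28.83
eef_pos: [551.0, 67.0, 93.5]
tool_rot: [-3.14, 0.0, 1.718]
force: [-0.1, -0.0, -1.9]
width: 53.6
gripper_force: 64.2
```

Call:
move_arm --rows "0 0 0.03 0 0 0 1;0 0 0.055 0 0 0 1;0 0 0.06 0 0 0 1;0 0 0.06 0 0 0 1;0 0 0.06 0 0 0 1"

```text
clock: 29.25
eef_pos: [551.6, 67.4, 76.1]
tool_rot: [3.141, -0.0, 1.718]
force: [-2.0, 0.4, -1.7]
width: 53.6
gripper_force: 64.3
```

Call:
move_arm --rows "0 0 0 0 0 0 -1;0 0 0 0 0 0 -1;0 0 0 0 0 0 -1;0 0 0 0 0 0 -1;0 0 -0.1 0 0 0 -1;0 0 -0.2 0 0 0 -1;0 0 -0.28 0 0 0 -1;0 0 -0.28 0 0 0 -1;0 0 -0.28 0 0 0 -1;0 0 -0.28 0 0 0 -1"

```text
clock: 30.08
eef_pos: [551.1, 66.9, 160.0]
tool_rot: [-3.141, 0.0, 1.717]
force: [-0.2, 0.2, -0.3]
width: 85.6
gripper_force: 0.0
```

Run:
```python
from h import *
d=get_image('top'); d['T']=np.array(d['extrinsics'])
hsv=cv2.cvtColor(d['img'],cv2.COLOR_RGB2HSV);m=((hsv[...,2]>110)&(hsv[...,1]<80)).astype(np.uint8);m[:160]=0;m[260:]=0;m[:,:300]=0;m[:,420:]=0
for c in cv2.findContours(cv2.morphologyEx(m,cv2.MORPH_CLOSE,np.ones((3,3))),cv2.RETR_EXTERNAL,cv2.CHAIN_APPROX_NONE)[0]:
    if cv2.contourArea(c)>120: print(cv2.minAreaRect(onz(d,c[:,0],10)[:,:2].astype(np.float32)))
plan([(622.5,-213.5,150,.182)])
```

```text
((451.2841796875, -336.5346374511719), (68.69721221923828, 65.18473052978516), 87.68718719482422)
((438.9268798828125, -100.46641540527344), (159.15933227539062, 107.19742584228516), 89.44033813476562)
((553.4268798828125, -50.409996032714844), (113.3427505493164, 80.48120880126953), 11.20348834991455)
((623.0194702148438, -212.90960693359375), (115.12310791015625, 61.99181365966797), 10.45984172821045)
((635.036376953125, -333.2053527832031), (115.11808013916016, 61.60485076904297), 7.90114164352417)
(622.5, -213.5, 150, 0.182) -0.9595 0.0998 0.0318 -0.0006 0.0009 0.9776 rows>=12.6
```

Plate 4 and the cover haven't been disturbed. I'll fetch plate 4.

Call:
move_arm --rows "-0.96 0.1 0.032 0 0 0.978 -1;-0.96 0.1 0.032 0 0 0.978 -1;-0.96 0.1 0.032 0 0 0.978 -1;-0.96 0.1 0.032 0 0 0.978 -1;-0.96 0.1 0.032 0 0 0.978 -1;-0.96 0.1 0.032 0 0 0.978 -1;-0.96 0.1 0.032 0 0 0.978 -1;-0.96 0.1 0.032 0 0 0.978 -1;-0.96 0.1 0.032 0 0 0.978 -1;-0.96 0.1 0.032 0 0 0.978 -1;-0.96 0.1 0.032 0 0 0.978 -1;-0.96 0.1 0.032 0 0 0.978 -1"

```text
clock: 31.13
eef_pos: [622.3, -213.1, 148.9]
tool_rot: [-3.14, 0.003, 0.211]
force: [0.8, 0.0, 0.2]
width: 85.1
gripper_force: 0.0
```

Call:
move_arm --rows "0 0 0 0 0 0.01 -1;0 0 0 0 0 0 -1;0 0 0 0 0 0 -1"

```text
clock: 31.38
eef_pos: [622.9, -213.0, 149.8]
tool_rot: [-3.141, 0.001, 0.222]
force: [-0.3, 0.9, 0.4]
width: 85.5
gripper_force: 0.0
```

Run:
```python
from h import *
refine((622.5,-213,.182)); plate_look((622,-213))
```

```text
[ 622.9 -213.   149.8] [-3.141e+00  1.000e-03  2.220e-01] [ 0.29  0.75  0.    1.58 -0.    0.82 -1.06]
[[283, 249], [286, 152]]
holes [ 584.  -219.5   10. ] [ 662.  -205.6   10. ] gap 79.3 c [ 623.  -212.6   10. ] yaw 0.1765990110367478
rect [ 647.6 -208.1] [59.7 56.8] ang 0.182
 hole [ 662.2 -205.6] 8.0
```

Call:
move_arm --rows "0 -0.001 0.2 0 0 0.026 -1;0 -0.001 0.32 0 0 0.026 -1;0 -0.001 0.42 0 0 0.026 -1;0 -0.001 0.445 0 0 0.026 -1;0 -0.001 0.453 0 0 0.026 -1;0 -0.001 0.453 0 0 0.026 -1;0 -0.001 0.453 0 0 0.026 1;0 -0.001 0.453 0 0 0.026 1;0 -0.001 0.453 0 0 0.026 1;0 -0.001 0.453 0 0 0.026 1;0 -0.001 0.453 0 0 0.026 1;0 -0.001 0.453 0 0 0.026 1"

```text
clock: 32.48
eef_pos: [625.1, -213.5, 18.3]
tool_rot: [3.139, -0.004, 0.177]
force: [-1.7, 0.5, 9.9]
width: 52.8
gripper_force: 60.9
```

Call:
move_arm --rows "0 0 0 0 0 0 1;0 0 0 0 0 0 1"

```text
clock: 32.65
eef_pos: [625.1, -213.6, 18.3]
tool_rot: [3.139, -0.004, 0.177]
force: [-0.8, 0.9, 8.9]
width: 52.5
gripper_force: 60.9
```

Call:
move_arm --rows "0 0 -0.05 0 0 0 1;0 0 -0.15 0 0 0 1;0 0 -0.25 0 0 0 1;0 0 -0.35 0 0 0 1;0 0 -0.45 0 0 0 1;0 0 -0.5 0 0 0 1;0 0 -0.5 0 0 0 1;0 0 -0.5 0 0 0 1;0 0 -0.5 0 0 0 1"

```text
clock: 33.4
eef_pos: [622.4, -212.7, 164.4]
tool_rot: [-3.141, 0.001, 0.177]
force: [-0.3, 1.0, -1.4]
width: 52.7
gripper_force: 63.0
```

Run:
```python
from h import *
plan([(586,-90,160,0.9),(551.6,65,160,1.717)])
```

```text
(586, -90, 160, 0.9) -0.0474 -0.4240 0.0150 -0.0006 0.0005 -0.4603 rows>=5.9
(551.6, 65, 160, 1.717) 0.3334 -0.4110 -0.0000 0.0000 0.0000 -0.5201 rows>=6.7
```

Call:
move_arm --rows "-0.047 -0.424 0.015 0 0 -0.46 1;-0.047 -0.424 0.015 0 0 -0.46 1;-0.047 -0.424 0.015 0 0 -0.46 1;-0.047 -0.424 0.015 0 0 -0.46 1;-0.047 -0.424 0.015 0 0 -0.46 1;-0.047 -0.424 0.015 0 0 -0.46 1;-0.047 -0.424 0.015 0 0 -0.46 1"

```text
clock: 33.98
eef_pos: [585.8, -89.9, 158.8]
tool_rot: [-3.139, 0.001, 0.902]
force: [-0.1, 0.7, -1.4]
width: 52.2
gripper_force: 63.2
```

Call:
move_arm --rows "0.333 -0.411 0 0 0 -0.52 1;0.333 -0.411 0 0 0 -0.52 1;0.333 -0.411 0 0 0 -0.52 1;0.333 -0.411 0 0 0 -0.52 1;0.333 -0.411 0 0 0 -0.52 1;0.333 -0.411 0 0 0 -0.52 1;0.333 -0.411 0 0 0 -0.52 1;0.333 -0.411 0 0 0 -0.52 1;0.333 -0.411 0 0 0 -0.52 1;0.333 -0.411 0 0 0 -0.52 1;0.333 -0.411 0 0 0 -0.52 1"

```text
clock: 34.9
eef_pos: [552.5, 64.4, 160.0]
tool_rot: [-3.141, 0.0, 1.714]
force: [0.1, 0.3, -2.2]
width: 52.5
gripper_force: 63.3
```

Run:
```python
from h import *
for h in(15,18.3): t=dots(h)
s=read_state()
plan([(t[0],t[1],s['eef_pos'][2]-40,1.717)])
```

```text
n 14 centre in tool [-1.12  0.52  5.  ] span [39.2 25.5  0. ] tcp [552.5  64.4 160. ] [-3.1412e+00  2.0000e-04  1.7137e+00]
target [551.3  66.   -0. ]
n 14 centre in tool [-2.76  0.52  8.3 ] span [40.2 26.1  0. ] tcp [552.5  64.4 160.1] [-3.1415e+00  2.0000e-04  1.7143e+00]
target [551.   67.7  -0. ]
(np.float64(551.030203222041), np.float64(67.65428601973368), np.float64(120.25227451059305), 1.717) 0.0110 -0.0037 0.1333 0.0001 0.0001 -0.0014 rows>=1.1
```

Call:
move_arm --rows "0.011 -0.003 0.07 0 0 -0.002 1;0.011 -0.003 0.14 0 0 -0.002 1;0.011 -0.003 0.14 0 0 -0.002 1;0.011 -0.003 0.14 0 0 -0.002 1;0.011 -0.003 0.14 0 0 -0.002 1"

```text
clock: 35.42
eef_pos: [551.8, 68.0, 119.1]
tool_rot: [3.14, 0.0, 1.719]
force: [-0.1, -0.7, -1.9]
width: 52.5
gripper_force: 63.5
```

Call:
move_arm --rows "0 0 0.02 0 0 0 1;0 0 0.04 0 0 0 1;0 0 0.06 0 0 0 1;0 0 0.06 0 0 0 1;0 0 0.06 0 0 0 1"

```text
clock: 35.83
eef_pos: [551.0, 67.8, 99.9]
tool_rot: [-3.141, 0.0, 1.719]
force: [0.1, -0.2, -1.6]
width: 52.3
gripper_force: 63.5
```

Call:
move_arm --rows "0 0 0.02 0 0 0 1;0 0 0.037 0 0 0 1;0 0 0.037 0 0 0 1;0 0 0.037 0 0 0 1"

```text
clock: 36.17
eef_pos: [551.2, 67.8, 88.9]
tool_rot: [-3.142, 0.0, 1.719]
force: [-0.1, -0.9, -0.7]
width: 52.2
gripper_force: 63.5
```

Call:
move_arm --rows "0 0 0 0 0 0 -1;0 0 0 0 0 0 -1;0 0 0 0 0 0 -1;0 0 0 0 0 0 -1;0 0 -0.1 0 0 0 -1;0 0 -0.2 0 0 0 -1;0 0 -0.25 0 0 0 -1;0 0 -0.25 0 0 0 -1;0 0 -0.25 0 0 0 -1;0 0 -0.25 0 0 0 -1"

```text
clock: 37.0
eef_pos: [550.7, 67.5, 163.6]
tool_rot: [-3.141, 0.0, 1.719]
force: [-1.2, -0.4, 0.7]
width: 85.1
gripper_force: 0.0
```

Run:
```python
from h import *
d=cam('wrist');save('w9.png',d['img'])
plan([(590,-150,170,0.9),(635,-332,160,.138)])
```

```text
(590, -150, 170, 0.9) -0.7364 0.0232 -0.0225 -0.0010 0.0007 0.5216 rows>=6.7
(635, -332, 160, 0.138) -0.3820 0.4946 0.0333 -0.0000 -0.0000 0.4851 rows>=6.2
```

View pics/w9.png

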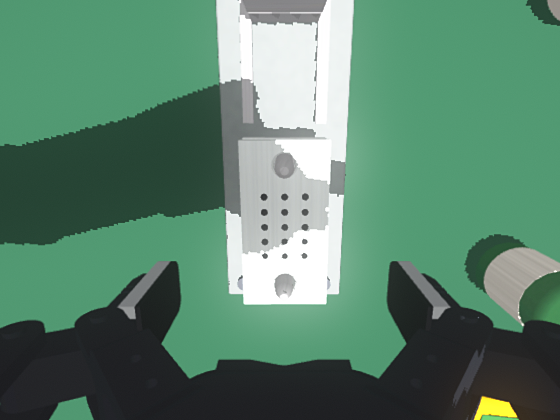

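Four plates are stacked and look flat. I'll go to the cover and check the stack height numerically on the way.

Run:
```python
from h import *
d=cam('wrist')
for z in (78,80,84):
    P=onz(d,[(264,197),(305,197),(264,256),(305,256),(284.5,226)],z)[:,:2]; print(z,np.linalg.norm(P[0]-P[1]),np.linalg.norm(P[2]-P[3]),np.linalg.norm(P[0]-P[2]),P[-1])
```

```text
78 26.099586071891483 27.328298114852668 40.3348681811856 [551.94325414  65.22105484]
80 25.855828102162764 27.073064547305954 39.95815931116588 [551.84491034  65.85353934]
84 25.368312162704992 26.56259741221263 39.20474157112636 [551.64822273  67.11850835]
```

Call:
move_arm --rows "-0.736 0.023 -0.022 -0.001 0 0.522 -1;-0.736 0.023 -0.022 -0.001 0 0.522 -1;-0.736 0.023 -0.022 -0.001 0 0.522 -1;-0.736 0.023 -0.022 -0.001 0 0.522 -1;-0.736 0.023 -0.022 -0.001 0 0.522 -1;-0.736 0.023 -0.022 -0.001 0 0.522 -1;-0.736 0.023 -0.022 -0.001 0 0.522 -1;-0.736 0.023 -0.022 -0.001 0 0.522 -1"

```text
clock: 37.77
eef_pos: [590.0, -151.2, 169.5]
tool_rot: [3.141, 0.001, 0.895]
force: [0.1, 0.3, 0.3]
width: 85.0
gripper_force: 0.0
```

Call:
move_arm --rows "-0.382 0.495 0.033 0 0 0.485 -1;-0.382 0.495 0.033 0 0 0.485 -1;-0.382 0.495 0.033 0 0 0.485 -1;-0.382 0.495 0.033 0 0 0.485 -1;-0.382 0.495 0.033 0 0 0.485 -1;-0.382 0.495 0.033 0 0 0.485 -1;-0.382 0.495 0.033 0 0 0.485 -1;-0.382 0.495 0.033 0 0 0.485 -1;-0.382 0.495 0.033 0 0 0.485 -1;-0.382 0.495 0.033 0 0 0.485 -1"

```text
clock: 38.6
eef_pos: [636.1, -329.6, 161.0]
tool_rot: [-3.141, -0.002, 0.143]
force: [-0.1, -0.0, -1.1]
width: 85.5
gripper_force: 0.0
```

Run:
```python
from h import *
refine((635,-332.5,.138)); plate_look((635,-332))
d=cam('wrist');save('w10.png',d['img'])
```

```text
[ 636.1 -329.6  161. ] [-3.141e+00 -2.000e-03  1.430e-01] [ 0.43  0.81  0.01  1.38 -0.01  0.94 -0.98]
[[288, 246], [288, 153]]
holes [ 596.9 -338.5   10. ] [ 674.6 -327.7   10. ] gap 78.4 c [ 635.7 -333.1   10. ] yaw 0.13797056585365938
rect [ 634.5 -333.2] [110.5  57.2] ang 0.141
 hole [ 622.6 -335.2] 16.4
 hole [ 635.9 -320.7] 10.5
 hole [ 674.9 -327.7] 7.7
```

View pics/w10.png

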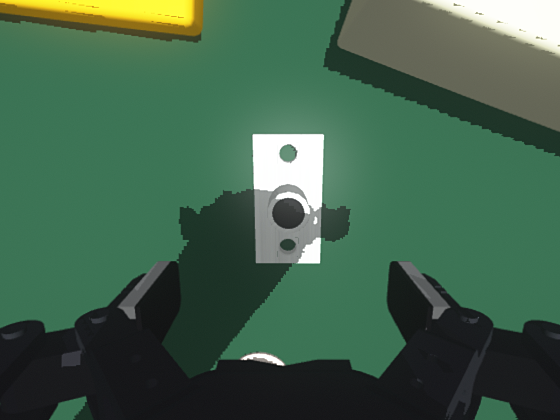

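The stack's dot span fits a top at 80 mm, as it must. The cover's tube is at (288,213), its holes at (288,153) and (288,246), centred at (635.4, -333). I'll grip the tube.

Call:
move_arm --rows "-0.004 0.011 0.15 0 0 0.003 -1;-0.004 0.011 0.27 0 0 0.003 -1;-0.004 0.011 0.37 0 0 0.003 -1;-0.004 0.011 0.43 0 0 0.003 -1;-0.004 0.011 0.43 0 0 0.003 -1;-0.004 0.011 0.43 0 0 0.003 1;-0.004 0.011 0.43 0 0 0.003 1;-0.004 0.011 0.43 0 0 0.003 1;-0.004 0.011 0.43 0 0 0.003 1;-0.004 0.011 0.43 0 0 0.003 1;-0.004 0.011 0.43 0 0 0.003 1;-0.004 0.011 0.43 0 0 0.003 1"

```text
clock: 39.75
eef_pos: [636.6, -335.5, 34.4]
tool_rot: [3.14, -0.004, 0.133]
force: [-0.3, 0.6, 5.9]
width: 30.6
gripper_force: 60.1
```

Call:
move_arm --rows "0 0 0 0 0 0 1;0 0 0 0 0 0 1"

```text
clock: 39.92
eef_pos: [636.5, -335.5, 34.4]
tool_rot: [3.139, -0.004, 0.133]
force: [-1.1, -0.4, 7.1]
width: 30.2
gripper_force: 60.1
```

Call:
move_arm --rows "0 0 -0.05 0 0 0 1;0 0 -0.15 0 0 0 1;0 0 -0.25 0 0 0 1;0 0 -0.35 0 0 0 1;0 0 -0.45 0 0 0 1;0 0 -0.48 0 0 0 1;0 0 -0.48 0 0 0 1;0 0 -0.48 0 0 0 1;0 0 -0.48 0 0 0 1"

```text
clock: 40.67
eef_pos: [633.6, -334.4, 174.0]
tool_rot: [-3.14, 0.002, 0.133]
force: [-0.2, -0.5, -3.3]
width: 30.3
gripper_force: 59.7
```

Run:
```python
from h import *
plan([(590,-150,175,0.9),(552,65,175,1.717)])
```

```text
(590, -150, 175, 0.9) -0.0625 -0.6284 -0.0023 -0.0014 0.0006 -0.4883 rows>=6.3
(552, 65, 175, 1.717) 0.4826 -0.5447 -0.0000 0.0000 0.0000 -0.5201 rows>=6.7
```

Call:
move_arm --rows "-0.062 -0.628 -0.002 0 0 -0.488 1;-0.062 -0.628 -0.002 0 0 -0.488 1;-0.062 -0.628 -0.002 0 0 -0.488 1;-0.062 -0.628 -0.002 0 0 -0.488 1;-0.062 -0.628 -0.002 0 0 -0.488 1;-0.062 -0.628 -0.002 0 0 -0.488 1;-0.062 -0.628 -0.002 0 0 -0.488 1;-0.062 -0.628 -0.002 0 0 -0.488 1"

```text
clock: 41.33
eef_pos: [590.7, -151.5, 175.0]
tool_rot: [-3.141, 0.001, 0.897]
force: [-0.1, -0.3, -2.3]
width: 30.2
gripper_force: 60.2
```

Call:
move_arm --rows "0.483 -0.545 0 0 0 -0.52 1;0.483 -0.545 0 0 0 -0.52 1;0.483 -0.545 0 0 0 -0.52 1;0.483 -0.545 0 0 0 -0.52 1;0.483 -0.545 0 0 0 -0.52 1;0.483 -0.545 0 0 0 -0.52 1;0.483 -0.545 0 0 0 -0.52 1;0.483 -0.545 0 0 0 -0.52 1;0.483 -0.545 0 0 0 -0.52 1;0.483 -0.545 0 0 0 -0.52 1;0.483 -0.545 0 0 0 -0.52 1;0.483 -0.545 0 0 0 -0.52 1"

```text
clock: 42.33
eef_pos: [553.9, 63.3, 176.2]
tool_rot: [3.14, 0.001, 1.713]
force: [-0.0, 0.4, -1.8]
width: 30.2
gripper_force: 60.3
```

Run:
```python
from h import *
s=read_state();print(s['eef_pos'],s['tool_rot'],s['width'])
d=cam('wrist');np.save('w11.npy',d,allow_pickle=True);save('w11.png',d['img'])
```

```text
[553.91429954  63.27185588 176.21597172] [3.14013322e+00 1.11950838e-03 1.71301719e+00] 30.191133228383638
```

View pics/w11.png

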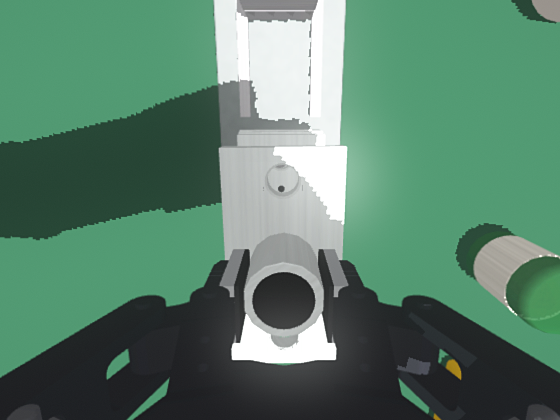

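The cover is held level and straight. Its far edge corners are at (219,147) and (347,147), and its hole is at (283,179).

Run:
```python
from h import *
d=np.load('w11.npy',allow_pickle=True).item(); s=read_state(); T=T_tool(s)
g=cv2.cvtColor(d['img'],cv2.COLOR_RGB2GRAY)
w=g[155:205,258:310]; c=cv2.HoughCircles(cv2.GaussianBlur(w,(3,3),0),cv2.HOUGH_GRADIENT,1,30,param1=80,param2=9,minRadius=13,maxRadius=20)
print(c[0][:2]+np.array([258,155,0]))
for r in(165,230): 
    print(r,[int(x) for x in g[r,212:230]],[int(x) for x in g[r,335:352]])
print('col250',[int(x) for x in g[138:156,250]])
q=c[0][0][:2]+[258,155]
for h in(32,34.4):
    zt=s['eef_pos'][2]-h+10
    P=(onz(d,[q,(219.5,147),(347,147),(283,179)],zt)-T[:3,3])@T[:3,:3]
    print(h,P[:,:2].round(2).tolist(),'w',(P[2]-P[1])[1].round(1))
```

```text
[[282.5        177.5         14.69999981]]
165 [65, 63, 64, 65, 65, 63, 65, 109, 185, 184, 182, 183, 184, 187, 187, 186, 186, 185] [255, 255, 255, 255, 255, 255, 255, 255, 255, 255, 255, 216, 163, 168, 169, 168, 169]
230 [130, 130, 130, 131, 131, 132, 131, 130, 131, 130, 132, 159, 181, 182, 181, 182, 182, 184] [194, 194, 192, 192, 192, 193, 195, 196, 171, 145, 145, 146, 146, 146, 145, 145, 145]
col250 [190, 190, 192, 190, 190, 190, 192, 188, 163, 167, 190, 190, 189, 188, 189, 189, 188, 189]
32 [[39.99, 0.23], [53.3, -26.89], [53.21, 28.08], [39.32, 0.45]] w 55.0
34.4 [[39.58, 0.22], [53.1, -27.33], [53.01, 28.51], [38.9, 0.45]] w 55.8
```

Call:
move_arm --rows "0.013 -0.007 0.06 0 0 -0.002 1;0.013 -0.007 0.127 0 0 -0.002 1;0.013 -0.007 0.127 0 0 -0.002 1;0.013 -0.007 0.127 0 0 -0.002 1;0.013 -0.007 0.127 0 0 -0.002 1;0.013 -0.007 0.127 0 0 -0.002 1;0.013 -0.007 0.127 0 0 -0.002 1"

```text
clock: 42.97
eef_pos: [551.9, 67.9, 139.3]
tool_rot: [3.138, 0.001, 1.719]
force: [1.4, -0.1, -1.9]
width: 30.3
gripper_force: 60.2
```

Call:
move_arm --rows "-0.003 -0.003 0.015 0 0 0 1;-0.003 -0.003 0.015 0 0 0 1;-0.003 -0.003 0.035 0 0 0 1;-0.003 -0.003 0.054 0 0 0 1;-0.003 -0.003 0.054 0 0 0 1;-0.003 -0.003 0.054 0 0 0 1"

```text
clock: 43.47
eef_pos: [550.3, 66.7, 121.5]
tool_rot: [3.141, 0.001, 1.719]
force: [0.5, 0.3, -3.2]
width: 30.2
gripper_force: 60.3
```

Call:
move_arm --rows "0 0.003 0.01 0 0 0 1;0 0.003 0.02 0 0 0 1;0 0.003 0.02 0 0 0 1;0 0.003 0.02 0 0 0 1"

```text
clock: 43.8
eef_pos: [551.0, 67.0, 115.8]
tool_rot: [3.141, 0.001, 1.719]
force: [-0.3, 0.3, -2.7]
width: 30.4
gripper_force: 60.3
```

Call:
move_arm --rows "0 0 0.006 0 0 0 1;0 0 0.006 0 0 0 1;0 0 0.006 0 0 0 1"

```text
clock: 44.05
eef_pos: [551.4, 66.7, 114.4]
tool_rot: [3.14, 0.001, 1.719]
force: [0.5, -1.9, -1.5]
width: 30.1
gripper_force: 60.7
```

Call:
move_arm --rows "0 0 0 0 0 0 -1;0 0 0 0 0 0 -1;0 0 0 0 0 0 -1;0 0 0 0 0 0 -1;0 0 -0.1 0 0 0 -1;0 0 -0.2 0 0 0 -1;0 0 -0.25 0 0 0 -1;0 0 -0.25 0 0 0 -1;0 0 -0.25 0 0 0 -1"

```text
clock: 44.8
eef_pos: [551.7, 67.0, 190.1]
tool_rot: [3.138, 0.001, 1.719]
force: [-0.3, 0.5, -0.3]
width: 85.3
gripper_force: 0.0
```

Run:
```python
from h import *
s=read_state();d=cam('wrist');np.save('w12.npy',d,allow_pickle=True)
print(s['eef_pos'],s['force'])
g=cv2.cvtColor(d['img'],cv2.COLOR_RGB2GRAY)
R=Ro.from_euler('z',1.717).as_matrix();c=np.array([551.95,65,0])
# check cover edges: predicted corners at z=90
uv=proj(d,[c+R@[x,y,90] for x,y in((55,28),(55,-28),(-55,28),(-55,-28),(40,0))]);print(uv.round(1).tolist())
r=int((uv[0][1]+uv[2][1])/2);print(r)
for rr in(int(uv[0][1])+8,int(uv[2][1])-6):
  for u in(uv[0][0],uv[1][0]): print(rr,int(u)-8,[int(x) for x in g[rr,int(u)-8:int(u)+9]])
for cc in(int(uv[0][0])+8,int(uv[1][0])-8):
  for rr in (int(uv[0][1]),int(uv[2][1])): print('col',cc,rr-8,[int(x) for x in g[rr-8:rr+9,cc]])
plan([(518,292.5,185,1.717)])
```

```text
[551.71289452  67.03439341 190.06515077] [-0.25508504  0.46371177 -0.32124359]
[[238.8, 137.7], [324.9, 137.8], [243.6, 290.9], [320.0, 290.8], [281.9, 160.9]]
214
145 230 [114, 114, 116, 115, 116, 115, 115, 114, 123, 169, 188, 188, 191, 191, 191, 192, 191]
145 316 [255, 255, 255, 255, 255, 255, 255, 255, 255, 252, 241, 243, 243, 243, 244, 244, 244]
284 230 [144, 146, 144, 145, 145, 146, 147, 146, 148, 148, 148, 148, 146, 145, 237, 255, 255]
284 316 [255, 255, 255, 255, 255, 255, 189, 150, 156, 157, 156, 156, 155, 156, 155, 154, 155]
col 246 129 [119, 120, 119, 117, 120, 150, 190, 176, 165, 177, 195, 194, 193, 192, 192, 192, 191]
col 246 282 [255, 255, 255, 255, 255, 255, 255, 255, 255, 255, 176, 143, 147, 148, 147, 148, 146]
col 316 129 [244, 244, 244, 245, 243, 218, 194, 202, 255, 255, 255, 255, 255, 255, 255, 255, 255]
col 316 282 [255, 255, 255, 255, 255, 255, 255, 255, 255, 230, 150, 153, 155, 155, 155, 154, 153]
(518, 292.5, 185, 1.717) 0.7602 0.0028 0.0126 0.0009 0.0006 0.0015 rows>=6.3
```

The cover's edges match a seated cover at z = 90 within about 1 px. On to the crank.

Call:
move_arm --rows "0.76 0.003 0.013 0 0 0.001 -1;0.76 0.003 0.013 0 0 0.001 -1;0.76 0.003 0.013 0 0 0.001 -1;0.76 0.003 0.013 0 0 0.001 -1;0.76 0.003 0.013 0 0 0.001 -1;0.76 0.003 0.013 0 0 0.001 -1;0.76 0.003 0.013 0 0 0.001 -1;0.76 0.003 0.013 0 0 0.001 -1;0.76 0.003 0.013 0 0 0.001 -1"

```text
clock: 45.6
eef_pos: [518.0, 290.9, 183.8]
tool_rot: [-3.141, 0.003, 1.717]
force: [0.4, 0.1, 0.1]
width: 85.7
gripper_force: 0.0
```

Run:
```python
from h import *
s=read_state();d=cam('wrist');print(s['eef_pos'],s['tool_rot'])
for P in([518,292,138],[508,292,138],[525,252,91]): print(P,proj(d,P).round(1))
g=cv2.cvtColor(d['img'],cv2.COLOR_RGB2GRAY)
u0,v0=proj(d,[518,292,138])[0].astype(int)
print(v0-30,u0-36);print(g[v0-30:v0+36:5,u0-36:u0+37:4])
```

```text
[518.04897816 290.90318679 183.79999655] [-3.14093012e+00  3.12483855e-03  1.71701600e+00]
[518, 292, 138] [[282.5 241.9]]
[508, 292, 138] [[264.1 239.3]]
[525, 252, 91] [[284.4 272.8]]
211 246
[[ 42  43  45  45  45  45  48  44  44  44  46  46  47  47  51  51  51  52
   52]
 [ 46  47  47  48  49  49  49  48  47  48  49  50  50  50  50  53  54  54
   54]
 [ 49  50  51  51  52  53  51  51  51  53  53  53  55  54  54  58  57  57
   57]
 [ 53  53  54  55  53  96  51  54  58  61  63  63  62  57  57 101 100 102
  102]
 [ 54  56  57 163 158 157  55  62  63  64  63  64  65  64  62 255 255  92
  100]
 [ 54 161 157 160 159 162  64  66  66  67  67  67  68  68  68 188 255 255
  251]
 [161 160 159 163 159 160  67  70  70  72  72  72  72  71  72  72 255 255
  255]
 [155 156 198 200 198 255  60  73  75  75  76  76  76  76  74 255 254 255
  255]
 [254 254 254 254 254 254 255  71  79  78  80  80  79  79  93 255 254 255
  255]
 [254 254 254 255 254 254 255 188  74  78  82  82  79 251 254 255 254 255
  255]
 [254 254 254 254 254 255 161 255 254 254 255 255 255 166 255 255 254 255
  255]
 [254 254 254 254 255 226 254 254 254 254 254 254 254 255 242 255 254 254
  255]
 [254 254 254 254 255 255 254 254 254 254 254 254 254 255 255 255 254 254
  255]
 [254 254 254 254 213 254 254 254 254 254 254 254 254 255 254 254 254 254
  255]]
```

Call:
move_arm --rows "0.003 0.006 0.1 0 0 0 -1;0.003 0.006 0.2 0 0 0 -1;0.003 0.006 0.226 0 0 0 -1;0.003 0.006 0.226 0 0 0 -1;0.003 0.006 0.226 0 0 0 1;0.003 0.006 0.226 0 0 0 1;0.003 0.006 0.226 0 0 0 1;0.003 0.006 0.226 0 0 0 1;0.003 0.006 0.226 0 0 0 1;0.003 0.006 0.226 0 0 0 1;0.003 0.006 0.226 0 0 0 1;0.003 0.006 0.226 0 0 0 1"

```text
clock: 46.65
eef_pos: [520.4, 294.0, 118.5]
tool_rot: [3.139, 0.001, 1.718]
force: [-1.7, -0.7, 5.6]
width: 20.5
gripper_force: 58.5
```

```bash
cat >> h.py <<'E'
def circ(a0,da,n,r=40):
    R=T_tool()[:3,:3]; a=a0+da*np.arange(1,n+1);P=r*np.c_[np.cos(a)-np.cos(a0),np.sin(a)-np.sin(a0),0*a]
    print(';'.join('%.3f %.3f 0 0 0 0 1'%tuple((R.T@p/300)[:2]) for p in P))
E
python3 - <<'E'
from h import *
s=read_state();print(s['eef_pos'],s['tool_rot'])
for k in range(3): circ(1.70-3*k,-.25,12)
E
```

```text
[520.4218904  293.99602914 118.49038251] [3.13874784e+00 5.34301427e-04 1.71784464e+00]
-0.005 0.033 0 0 0 0 1;-0.017 0.064 0 0 0 0 1;-0.037 0.090 0 0 0 0 1;-0.063 0.111 0 0 0 0 1;-0.094 0.125 0 0 0 0 1;-0.126 0.131 0 0 0 0 1;-0.159 0.128 0 0 0 0 1;-0.191 0.118 0 0 0 0 1;-0.219 0.100 0 0 0 0 1;-0.242 0.075 0 0 0 0 1;-0.257 0.046 0 0 0 0 1;-0.266 0.014 0 0 0 0 1
0.000 -0.033 0 0 0 0 1;0.008 -0.065 0 0 0 0 1;0.024 -0.095 0 0 0 0 1;0.047 -0.119 0 0 0 0 1;0.075 -0.137 0 0 0 0 1;0.107 -0.147 0 0 0 0 1;0.140 -0.150 0 0 0 0 1;0.172 -0.144 0 0 0 0 1;0.203 -0.130 0 0 0 0 1;0.228 -0.109 0 0 0 0 1;0.248 -0.082 0 0 0 0 1;0.261 -0.051 0 0 0 0 1
0.005 0.033 0 0 0 0 1;0.001 0.066 0 0 0 0 1;-0.011 0.097 0 0 0 0 1;-0.030 0.124 0 0 0 0 1;-0.055 0.146 0 0 0 0 1;-0.085 0.161 0 0 0 0 1;-0.117 0.168 0 0 0 0 1;-0.150 0.167 0 0 0 0 1;-0.182 0.157 0 0 0 0 1;-0.211 0.140 0 0 0 0 1;-0.234 0.116 0 0 0 0 1;-0.251 0.088 0 0 0 0 1
```

Call:
move_arm --rows "-0.005 0.033 0 0 0 0 1;-0.017 0.064 0 0 0 0 1;-0.037 0.090 0 0 0 0 1;-0.063 0.111 0 0 0 0 1;-0.094 0.125 0 0 0 0 1;-0.126 0.131 0 0 0 0 1;-0.159 0.128 0 0 0 0 1;-0.191 0.118 0 0 0 0 1;-0.219 0.100 0 0 0 0 1;-0.242 0.075 0 0 0 0 1;-0.257 0.046 0 0 0 0 1;-0.266 0.014 0 0 0 0 1"

```text
clock: 47.65
eef_pos: [537.9, 216.7, 118.6]
tool_rot: [3.134, -0.002, 1.718]
force: [3.2, 3.2, 0.9]
width: 20.7
gripper_force: 58.5
```

Call:
move_arm --rows "0.000 -0.033 0 0 0 0 1;0.008 -0.065 0 0 0 0 1;0.024 -0.095 0 0 0 0 1;0.047 -0.119 0 0 0 0 1;0.075 -0.137 0 0 0 0 1;0.107 -0.147 0 0 0 0 1;0.140 -0.150 0 0 0 0 1;0.172 -0.144 0 0 0 0 1;0.203 -0.130 0 0 0 0 1;0.228 -0.109 0 0 0 0 1;0.248 -0.082 0 0 0 0 1;0.261 -0.051 0 0 0 0 1"

```text
clock: 48.65
eef_pos: [507.5, 290.8, 118.4]
tool_rot: [-3.141, 0.003, 1.719]
force: [-2.2, -3.5, 11.6]
width: 20.7
gripper_force: 59.6
```

Call:
move_arm --rows "0.005 0.033 0 0 0 0 1;0.001 0.066 0 0 0 0 1;-0.011 0.097 0 0 0 0 1;-0.030 0.124 0 0 0 0 1;-0.055 0.146 0 0 0 0 1;-0.085 0.161 0 0 0 0 1;-0.117 0.168 0 0 0 0 1;-0.150 0.167 0 0 0 0 1;-0.182 0.157 0 0 0 0 1;-0.211 0.140 0 0 0 0 1;-0.234 0.116 0 0 0 0 1;-0.251 0.088 0 0 0 0 1"

```text
clock: 49.65
eef_pos: [547.3, 221.8, 118.5]
tool_rot: [3.136, -0.002, 1.718]
force: [2.0, 3.5, 3.4]
width: 20.5
gripper_force: 59.0
```

Run:
```python
from h import *
s=read_state();print(s['eef_pos'],s['tool_rot'],s['force'])
for k in range(12): circ(1.70-9-.1*k,-.1,1)
```

```text
[547.28769975 221.79816829 118.51147581] [ 3.13609880e+00 -2.22060097e-03  1.71843250e+00] [1.95508726 3.54171916 3.4349012 ]
-0.005 -0.012 0 0 0 0 1
-0.003 -0.013 0 0 0 0 1
-0.002 -0.013 0 0 0 0 1
-0.001 -0.013 0 0 0 0 1
0.001 -0.013 0 0 0 0 1
0.002 -0.013 0 0 0 0 1
0.003 -0.013 0 0 0 0 1
0.004 -0.013 0 0 0 0 1
0.006 -0.012 0 0 0 0 1
0.007 -0.011 0 0 0 0 1
0.008 -0.011 0 0 0 0 1
0.009 -0.010 0 0 0 0 1
```

Call:
move_arm --rows "-0.005 -0.012 0 0 0 0 1;-0.008 -0.025 0 0 0 0 1;-0.010 -0.038 0 0 0 0 1;-0.011 -0.051 0 0 0 0 1;-0.010 -0.064 0 0 0 0 1;-0.008 -0.077 0 0 0 0 1;-0.008 -0.077 0 0 0 0 1;-0.008 -0.077 0 0 0 0 1"

```text
clock: 50.32
eef_pos: [524.2, 214.1, 118.5]
tool_rot: [3.139, 0.002, 1.718]
force: [1.6, -1.1, 9.6]
width: 20.5
gripper_force: 59.2
```

Call:
move_arm --rows "0.003 -0.013 0 0 0 0 1;0.003 -0.013 0 0 0 0 1;0.003 -0.013 0 0 0 0 1"

```text
clock: 50.57
eef_pos: [520.3, 214.3, 118.5]
tool_rot: [3.139, 0.002, 1.718]
force: [0.1, -1.8, 9.0]
width: 20.7
gripper_force: 59.3
```

Call:
move_arm --rows "0.004 -0.013 0 0 0 0 1;0.004 -0.013 0 0 0 0 1;0.004 -0.013 0 0 0 0 1"

```text
clock: 50.82
eef_pos: [516.3, 214.7, 118.4]
tool_rot: [3.139, 0.002, 1.718]
force: [1.1, -3.0, 9.9]
width: 20.5
gripper_force: 59.3
```

Call:
move_arm --rows "0.006 -0.012 0 0 0 0 1;0.006 -0.012 0 0 0 0 1;0.006 -0.012 0 0 0 0 1"

```text
clock: 51.07
eef_pos: [512.5, 215.7, 118.4]
tool_rot: [3.139, 0.002, 1.717]
force: [1.5, -2.1, 10.1]
width: 20.2
gripper_force: 59.3
```

Call:
move_arm --rows "0.006 -0.011 0 0 0 0 1;0.006 -0.011 0 0 0 0 1;0.006 -0.011 0 0 0 0 1"

```text
clock: 51.32
eef_pos: [509.4, 216.7, 118.4]
tool_rot: [3.138, 0.003, 1.717]
force: [3.2, -2.5, 9.2]
width: 20.7
gripper_force: 59.3
```

Call:
move_arm --rows "0.007 -0.011 0 0 0 0 1;0.007 -0.011 0 0 0 0 1;0.007 -0.011 0 0 0 0 1"

```text
clock: 51.57
eef_pos: [506.0, 218.2, 118.4]
tool_rot: [3.138, 0.003, 1.717]
force: [2.5, -3.3, 9.0]
width: 20.4
gripper_force: 59.3
```

Call:
move_arm --rows "0.007 -0.01 0 0 0 0 1;0.007 -0.01 0 0 0 0 1;0.007 -0.01 0 0 0 0 1"

```text
clock: 51.82
eef_pos: [502.8, 219.8, 118.4]
tool_rot: [3.138, 0.003, 1.717]
force: [2.2, -2.1, 8.4]
width: 20.6
gripper_force: 59.3
```

Call:
move_arm --rows "0.008 -0.01 0 0 0 0 1;0.008 -0.01 0 0 0 0 1;0.008 -0.01 0 0 0 0 1"

```text
clock: 52.07
eef_pos: [500.7, 221.3, 118.4]
tool_rot: [3.136, 0.003, 1.716]
force: [5.5, -4.7, 7.5]
width: 20.6
gripper_force: 59.3
```

Call:
move_arm --rows "0.008 -0.009 0 0 0 0 1;0.008 -0.009 0 0 0 0 1;0.008 -0.009 0 0 0 0 1"

```text
clock: 52.32
eef_pos: [499.6, 222.0, 118.5]
tool_rot: [3.134, 0.004, 1.715]
force: [9.4, -5.2, 4.7]
width: 20.4
gripper_force: 59.2
```

Call:
move_arm --rows "0.008 -0.009 0 0 0 0 1;0.008 -0.009 0 0 0 0 1;0.008 -0.009 0 0 0 0 1"

```text
clock: 52.57
eef_pos: [498.8, 222.6, 118.5]
tool_rot: [3.131, 0.006, 1.713]
force: [14.4, -8.6, 1.4]
width: 20.5
gripper_force: 59.0
```

Call:
move_arm --rows "0.008 -0.009 0 0 0 0 1;0.008 -0.009 0 0 0 0 1;0.008 -0.009 0 0 0 0 1"

```text
clock: 52.82
eef_pos: [498.0, 223.1, 118.5]
tool_rot: [3.128, 0.007, 1.712]
force: [19.4, -11.3, -0.8]
width: 20.5
gripper_force: 58.9
```

Run:
```python
from h import *
s=read_state();print(s['eef_pos'],s['tool_rot'],s['force'])
d=get_image('top');d['T']=np.array(d['extrinsics']);e=get_image('scene');e['T']=np.array(e['extrinsics'])
np.save('t2.npy',[d,e],allow_pickle=True)
R=Ro.from_euler('z',1.717).as_matrix();c=np.array([551.95,65,0])
# profile along fixture x on line y=+-15, at z=90/82 in scene
g=cv2.cvtColor(e['img'],cv2.COLOR_RGB2GRAY)
for y in(-20,20):
  print(y,[(x,int(g[int(round(v)),int(round(u))])) for x in range(30,90,3) for u,v in [proj(e,c+R@[x,y,82 if x>55 else 90])[0]]])
```

```text
[497.95278825 223.14533688 118.53443506] [3.12778068 0.00720971 1.71174519] [ 19.41586799 -11.32233361  -0.78045277]
-20 [(30, 217), (33, 217), (36, 218), (39, 217), (42, 216), (45, 216), (48, 206), (51, 202), (54, 166), (57, 212), (60, 188), (63, 188), (66, 155), (69, 155), (72, 102), (75, 102), (78, 79), (81, 72), (84, 57), (87, 57)]
20 [(30, 146), (33, 106), (36, 75), (39, 40), (42, 40), (45, 44), (48, 44), (51, 76), (54, 76), (57, 47), (60, 47), (63, 89), (66, 89), (69, 88), (72, 88), (75, 56), (78, 56), (81, 47), (84, 50), (87, 45)]
```

The jaw presses firmly, with 22 N at the crank and almost no travel. I'll relieve the arm partly, open and lift.

Call:
move_arm --rows "-0.012 0.014 0 0 0 0 1;-0.012 0.014 0 0 0 0 1;-0.012 0.014 0 0 0 0 -1;-0.012 0.014 0 0 0 0 -1;-0.012 0.014 0 0 0 0 -1;-0.012 0.014 0 0 0 0 -1;-0.012 0.014 0 0 0 0 -1;-0.012 0.014 -0.1 0 0 0 -1;-0.012 0.014 -0.2 0 0 0 -1;-0.012 0.014 -0.3 0 0 0 -1;-0.012 0.014 -0.35 0 0 0 -1;-0.012 0.014 -0.35 0 0 0 -1"

```text
clock: 53.92
eef_pos: [495.2, 227.5, 225.8]
tool_rot: [3.134, -0.001, 1.718]
force: [1.1, 0.1, -0.1]
width: 85.6
gripper_force: 0.0
```

Run:
```python
from h import *
s=read_state();print(s['eef_pos'],s['force'],s['width'])
plan([(552,75,230,1.717)])
```

```text
[495.23986031 227.46255324 225.84416487] [ 1.09170808  0.0506349  -0.13493822] 85.60700728064445
(552, 75, 230, 1.717) -0.5305 0.1125 -0.0137 0.0049 -0.0009 0.0009 rows>=4.5
```

Call:
move_arm --rows "-0.53 0.112 -0.014 0.005 0 0 -1;-0.53 0.112 -0.014 0.005 0 0 -1;-0.53 0.112 -0.014 0.005 0 0 -1;-0.53 0.112 -0.014 0.005 0 0 -1;-0.53 0.112 -0.014 0.005 0 0 -1;-0.53 0.112 -0.014 0.005 0 0 -1;-0.53 0.112 -0.014 0.005 0 0 -1;-0.53 0.112 -0.014 0.005 0 0 -1;-0.53 0.112 -0.014 0.005 0 0 -1"

```text
clock: 54.67
eef_pos: [549.7, 75.6, 226.6]
tool_rot: [-3.135, -0.0, 1.721]
force: [-0.2, 0.8, -0.2]
width: 85.4
gripper_force: 0.0
```

Run:
```python
from h import *
s=read_state();print(s['eef_pos'],s['tool_rot']);d=cam('wrist');g=cv2.cvtColor(d['img'],cv2.COLOR_RGB2GRAY)
R=Ro.from_euler('z',1.717).as_matrix();c=np.array([551.95,65,0])
P=lambda x,y,z:proj(d,c+R@[x,y,z])[0]
def prof(a,b,z,n): 
    out=[]
    for t in np.linspace(0,1,n):
        q=np.array(a)+t*(np.array(b)-np.array(a)); u,v=P(*q,z).round().astype(int); out.append((round(float(q[0]),1),round(float(q[1]),1),int(g[v,u])))
    return out
for y in(-22,22):
    print('far end/jaw y',y,[(a,v) for a,_,v in prof((48,y),(88,y),86,21)])
    print('near end y',y,[(a,v) for a,_,v in prof((-62,y),(-48,y),90,15)])
for x in(-48,30):
    print('sides x',x,[(b,v) for _,b,v in prof((x,-34),(x,-22),90,13)],[(b,v) for _,b,v in prof((x,22),(x,34),90,13)])
```

```text
[549.6601272   75.57039856 226.55932141] [-3.13474606e+00 -9.81359435e-05  1.72103499e+00]
far end/jaw y -22 [(48.0, 255), (50.0, 255), (52.0, 255), (54.0, 254), (56.0, 255), (58.0, 255), (60.0, 255), (62.0, 255), (64.0, 255), (66.0, 255), (68.0, 255), (70.0, 255), (72.0, 255), (74.0, 255), (76.0, 255), (78.0, 255), (80.0, 255), (82.0, 255), (84.0, 255), (86.0, 255), (88.0, 255)]
near end y -22 [(-62.0, 152), (-61.0, 153), (-60.0, 153), (-59.0, 151), (-58.0, 144), (-57.0, 220), (-56.0, 255), (-55.0, 255), (-54.0, 255), (-53.0, 255), (-52.0, 255), (-51.0, 255), (-50.0, 255), (-49.0, 255), (-48.0, 255)]
far end/jaw y 22 [(48.0, 193), (50.0, 193), (52.0, 197), (54.0, 143), (56.0, 163), (58.0, 158), (60.0, 161), (62.0, 165), (64.0, 160), (66.0, 162), (68.0, 170), (70.0, 163), (72.0, 154), (74.0, 164), (76.0, 165), (78.0, 164), (80.0, 165), (82.0, 165), (84.0, 165), (86.0, 166), (88.0, 165)]
near end y 22 [(-62.0, 148), (-61.0, 149), (-60.0, 149), (-59.0, 142), (-58.0, 185), (-57.0, 255), (-56.0, 255), (-55.0, 255), (-54.0, 255), (-53.0, 255), (-52.0, 255), (-51.0, 255), (-50.0, 255), (-49.0, 255), (-48.0, 255)]
sides x -48 [(-34.0, 194), (-33.0, 193), (-32.0, 192), (-31.0, 193), (-30.0, 190), (-29.0, 193), (-28.0, 248), (-27.0, 255), (-26.0, 255), (-25.0, 255), (-24.0, 255), (-23.0, 255), (-22.0, 255)] [(22.0, 255), (23.0, 255), (24.0, 255), (25.0, 255), (26.0, 255), (27.0, 255), (28.0, 255), (29.0, 250), (30.0, 237), (31.0, 239), (32.0, 238), (33.0, 237), (34.0, 238)]
sides x 30 [(-34.0, 243), (-33.0, 243), (-32.0, 243), (-31.0, 243), (-30.0, 242), (-29.0, 244), (-28.0, 245), (-27.0, 193), (-26.0, 195), (-25.0, 196), (-24.0, 198), (-23.0, 197), (-22.0, 199)] [(22.0, 190), (23.0, 188), (24.0, 186), (25.0, 187), (26.0, 187), (27.0, 185), (28.0, 184), (29.0, 124), (30.0, 115), (31.0, 116), (32.0, 117), (33.0, 117), (34.0, 115)]
```

The plates were pushed about 1.3 mm to the end of their hole play, with the jaw against them and the sides aligned. I'll hand in.

```bash
python3 -c "
from cell import *
print(finish_job())"
```

```text
the job is handed in; nothing more can be done
None
```

The stack is built and handed in: the jaw was wound fully back, four plates and then the cover are seated on the pins, and the jaw was wound in until it pressed firmly (about 22 N at the crank) and released there; the hand-in returned no verdict, so I don't know how it was judged.

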